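# Clear the analysis bench: tubes, vials and sensor module to their holders

## Robot

A 7-joint arm with a two-finger parallel gripper is mounted at the origin on the work surface. World frame = base frame: x ahead of the robot, y to its left, z up, the work surface at z = 0. Lengths are in m, angles in degrees, forces in N, time in s.
With the tool pointing down it reaches from about 0.425 to 0.875 m from the base axis. Payload 4.7 kg.
Tool frame: the origin (TCP) lies midway between the tips of the shut fingers; the grasp point (between the pads) lies 19 mm behind it; y points along the fingers, x is the direction in which the jaws open and shut, and the axes are right-handed (so a half turn about y gives the same grasp; the last joint's range is limited). The gripper opens to 87 mm and grips with 3 to 60 N. Pads are 19 mm wide; open, the fingers measure 117 mm over their backs; the gripper's body (75 mm by 190 mm) begins 51 mm behind the grasp point.
Start: joints at [-71.671, 18.392, -4.016, 83.108, 1.295, 78.541, -3.26], TCP at [0.196, 0.62, 0.223] pointing down, gripper open.
Joint ranges: [-163.93, 163.93], [-17.29, 119.83], [-79.2, 71.16], [3.27, 140.29], [-89.18, 269.18], [5.43, 117.66], [-154.24, 154.24]. Speed limits (degrees/s): [147.25, 147.25, 180, 180, 180, 180, 180].

## Interface

Orientations are given as [roll, pitch, yaw] about the fixed x, y, z axes, in that order (R = Rz(yaw) Ry(pitch) Rx(roll)).
In Python, from cell import env gives the robot as it stands.
- The arm moves only by the tool carry_out, never from a script. Its argument "targets" is a list of rows, each a list of 2 entries, a list of its own where there are three numbers: the shift along the tool's x, y, z in mm, then the turn, a rotation vector about the tool's x, y, z in degrees. A call has 1 to 12 rows; each row shifts and turns the commanded pose from where the row before left it, along the tool's axes as they then stand; what a row does not reach is not made up. A row lasts 1/10 s, in which the tool goes at most 50 mm and 8.59 degrees, less where a joint would pass 70% of its speed; a pose out of reach is approached as far as the arm can. A call with a gripper value outside its range is refused whole. "jaw" is the opening, from 0 (shut) to 1 (fully open), set as the call begins (left out, the last holds). The fingers move at their own pace and stop on an object; "squeeze" is the grip in N (left out, the last holds). Time passes only in rows, so rows that do not move let the fingers close. It gives the time, the measured TCP pose, the force and the opening at its end, in the units of the state.
- env.get_obs(): the state, without advancing time (a new reading comes with each control period).
- env.read_camera(name): name is "scene" or "top" or "wrist"; returns the picture (420x560x3 uint8, red, green, blue); there is no depth.
- env.get_calibration(name): a dict with "fx", "fy", "cx", "cy" (pixels), "R" (3x3) and "t" (3): a world point X has camera coordinates R X + t; the wrist camera has in their place "hand_eye" (4x4, takes a point from camera to tool coordinates, whose origin is the TCP and whose axes are the tool frame's). Camera axes: x right, y down, z forward; pixel columns grow to the right and rows downward; lengths in m; the calibration is good to about 2 mm. A picture is of the moment at which its call begins: read the wrist's pose just before it. get_calibration takes no time and is no camera call.
- env.sign_off(): hands the job in, once; it reports no verdict.
Trained networks look in the newest picture that a camera, given by its name, has taken for a name from the list of things; names that differ only in an ending like _2 or _b are one class to them, and where a whole thing is asked for, a point or a joint stands for the part that bears it (a point fixed in the world has none). Each returns a list of dicts, best first, with "p" (0 to 1); they miss things now and then, are a little off and sometimes report something else, mostly with a low value. They report only what shows in the picture. A call takes as long as a camera call. They do not tell look-alikes from the thing itself.
- env.outline_of(camera, label): "mask" (420x560 bool, what is visible of it) and "xy" ([column, row] in pixels, amid what is visible of it).
The state is a dict: "time_s": time; "qpos": joint angles; "joint_velocities": joint speeds; "effort": joint torques, N m; "tool_pos": TCP position; "tool_rot": TCP orientation; "force": force on the tool from outside, world axes, zero at the start; "wrist_torque": the same for the moment, N m; "grip_width": finger opening in m.
Only numpy, scipy, OpenCV 4.12 (cv2) and the standard library are available. Lean on these libraries where they do the work, as an engineer would, in place of code of your own. Each camera call takes 0.05 s, during which the arm holds its last target.

## Task

Tidy the bench after the measurement: stand the two blue-capped sample tubes in the yellow rack and the two white-capped glass vials in the green block, each in a hole of its own, and lay the steel sensor module flat in the grey aluminium cradle. Keep the tubes and vials upright all the time and set everything down gently, never letting it drop. Leave the tweezers and the loose blue cap where they lie.

Things in the scene. Friction and masses are not known exactly. Their poses are not given: they have to be found in the camera images.
- tube_a: First sealed sample tube standing upright on the bench: clear cylinder with a white label and a blue screw cap, 36 mm across (the cap; body 33 mm) and 75 mm tall with the cap, cap from 57 mm up, about 70 g. Round and rigid: any grasp yaw will do. Origin at the centre of its underside, z up. It goes in the yellow rack, either hole; its twin goes in the other hole.
- tube_b: Second sealed sample tube standing upright on the bench: clear cylinder with a white label and a blue screw cap, 36 mm across (the cap; body 33 mm) and 75 mm tall with the cap, cap from 57 mm up, about 70 g. Round and rigid: any grasp yaw will do. Origin at the centre of its underside, z up. It goes in the yellow rack, either hole; its twin goes in the other hole.
- vial_a: First small glass vial standing upright on the bench: clear cylinder 26 mm across, white cap, 55 mm tall with the cap (cap from 41 mm up), about 30 g. Any grasp yaw will do. Origin at the centre of its underside, z up. It goes in the green block, either hole; its twin goes in the other hole.
- vial_b: Second small glass vial standing upright on the bench: clear cylinder 26 mm across, white cap, 55 mm tall with the cap (cap from 41 mm up), about 30 g. Any grasp yaw will do. Origin at the centre of its underside, z up. It goes in the green block, either hole; its twin goes in the other hole.
- module: Steel flow-sensor module lying flat on the bench: a rectangular block 72 mm long (its x axis) x 38 mm wide (its y axis) x 40 mm tall, dark foot, two round screw heads (12 mm across, 6 mm high) on top and a small red fitting on its +x end (7 mm long, 26 mm up); about 0.3 kg. Grasp it across its 38 mm width. Origin at the centre of its underside, z up. It goes in the cradle, either way round.
- tube_rack: Fixed yellow rack for tubes: a block 70 mm (x) x 134 mm (y) x 25 mm tall with two round holes 54 mm across, open at the top, centred at y = -32 and +32 mm of its own frame (x = 0). Hole floor 6 mm above the bench, rim at 25 mm. Origin at the centre of its underside, on the bench.
- vial_block: Fixed green block for vials: 62 mm (x) x 118 mm (y) x 20 mm tall with two round holes 46 mm across, open at the top, centred at y = -28 and +28 mm of its own frame (x = 0). Hole floor 6 mm above the bench, rim at 20 mm. Origin at the centre of its underside, on the bench.
- cradle: Fixed grey aluminium cradle for the module: a shallow tray 108 mm (x) x 74 mm (y) x 14 mm tall with walls 8 mm thick, so that the pocket is 92 mm (x) x 58 mm (y); pocket floor 8 mm above the bench. The module's long side lies along the cradle's x axis. Origin at the centre of its underside, on the bench.
- loose_cap: Bystander: a loose blue screw cap lying upside down (its dark inside shows on top), 36 mm across, 16 mm tall, on the bench; to be left alone. Origin at the centre of its underside.
- tweezers: Bystander: dark steel tweezers lying flat along their x axis, 115 mm long (from x = -60 to +55 mm), 12 mm wide, 6 mm tall; to be left alone. Origin on the bench, near mid-length.
Not all that is in view belongs to the job. Leave any orange look-alike of the vial_a alone.

How it is judged (in metres and radians):
At the end, for the whole second after the job is handed in: Both tubes stand in the yellow rack and both vials in the green block, one per hole, underside within 4 mm of the hole floor, upright within 0.12 rad; the module lies flat on the cradle floor (within 4 mm), centre within 18 mm of the cradle's; all released and at rest (below 0.02 m/s) (x of tube_a in the frame of tube_rack between -0.015 and 0.015 m and y of tube_a in the frame of tube_rack between -0.047 and 0.047 m and z of each of tube_a, tube_b in the frame of tube_rack below 0.01 m and angle between each of tube_a, tube_b, vial_a, vial_b, module's own z axis and vertical below 0.12 rad and linear speed of each of tube_a, tube_b, vial_a, vial_b, module below 0.02 m/s and x of tube_b in the frame of tube_rack between -0.015 and 0.015 m and y of tube_b in the frame of tube_rack between -0.047 and 0.047 m and x of vial_a in the frame of vial_block between -0.015 and 0.015 m and y of vial_a in the frame of vial_block between -0.043 and 0.043 m and z of each of vial_a, vial_b in the frame of vial_block below 0.01 m and x of vial_b in the frame of vial_block between -0.015 and 0.015 m and y of vial_b in the frame of vial_block between -0.043 and 0.043 m and x of module in the frame of cradle between -0.018 and 0.018 m and y of module in the frame of cradle between -0.018 and 0.018 m and z of module in the frame of cradle below 0.012 m); the robot touches nothing.
It fails at once if a tube or a vial is tipped by more than 0.6 rad (angle between any of tube_a, tube_b, vial_a, vial_b's own z axis and vertical above 0.6 rad).
It fails at once if a thing is dropped or flung: it moves faster than 0.7 m/s (a fall of 25 mm) with no finger on it ((linear speed of tube_a above 0.7 m/s and contact force between the fingers and tube_a below 0.05 N) or (linear speed of tube_b above 0.7 m/s and contact force between the fingers and tube_b below 0.05 N) or (linear speed of vial_a above 0.7 m/s and contact force between the fingers and vial_a below 0.05 N) or (linear speed of vial_b above 0.7 m/s and contact force between the fingers and vial_b below 0.05 N) or (linear speed of module above 0.7 m/s and contact force between the fingers and module below 0.05 N)).
It fails at once if the tweezers or the loose cap are moved by more than 30 mm (distance of any of loose_cap, tweezers from where it was at the start of the episode above 0.03 m).
It also fails if it takes over 128 s, if anything falls off the work surface, if the arm or the gripper's body presses on something with over 40 N, if the wrist force passes 120 N, or if a joint passes its speed limit or range.

## Working session

There is one attempt and no reset: what is moved stays moved. The work goes in short steps, Python scripts to look and compute and a tool call to move; the robot and the scene stay as the last step left them, time stands still between calls to the robot, and variables do not carry over. Pictures are saved under pics/ and viewed, and the job is handed in when it is done.

Besides the shell and the picture viewer there is one more tool, called after "Request:" in YAML: its name, and indented under it one key for each argument. carry_out: Moves the arm, as the interface text tells. Its arguments: {"type":"object","properties":{"targets":{"type":"array","items":{"type":"array"}},"jaw":{"type":"number"},"squeeze":{"type":"number"}},"required":["targets"]}

```bash
ls; mkdir -p pics; python3 - <<'E'
from cell import env
import cv2
o=env.get_obs(); print(o)
for n in ["scene","top","wrist"]:
    im=env.read_camera(n); cv2.imwrite(f"pics/{n}0.png",im[:,:,::-1])
    c=env.get_calibration(n); print(n,c)
E
```

```text
pics
{'time_s': 0.0, 'qpos': array([-71.67110385,  18.44043388,  -4.01519282,  83.17522435,
         1.29548714,  78.54051208,  -3.26143215]), 'joint_velocities': array([-0.11240543, -0.00528881,  0.05309325, -0.05206806, -0.03603143,
        0.00978975,  0.12113601]), 'effort': array([-2.63482752e-04, -4.91284525e+01, -4.04180037e-01, -3.12524915e+01,
       -6.40406320e-02,  4.40571865e-02,  1.82085441e-04]), 'tool_pos': array([0.19557409, 0.61929672, 0.22144307]), 'tool_rot': array([-90.00633146,   0.11090075,  72.47919831]), 'force': array([ 1.18775773, -0.05310852, -0.70062983]), 'wrist_torque': array([0.02171465, 0.03725048, 0.06431665]), 'grip_width': 0.08671611861711045}
scene {'fx': 469.7732313252853, 'fy': 469.7732313252853, 'cx': 288.1716771728061, 'cy': 213.38748108192553, 'R': array([[ 0.82644914,  0.56295987,  0.00761653],
       [ 0.47311085, -0.68708636, -0.5514331 ],
       [-0.30520149,  0.45933488, -0.83418435]]), 't': array([-0.42615395, -0.22910571,  1.14390306])}
top {'fx': 485.7441915865766, 'fy': 485.7441915865766, 'cx': 276.2103232825702, 'cy': 208.47571358084275, 'R': array([[ 1.88618925e-03, -9.99759285e-01, -2.18589431e-02],
       [-9.97871744e-01, -4.56959009e-04, -6.52056204e-02],
       [ 6.51799358e-02,  2.19354118e-02, -9.97632404e-01]]), 't': array([0.01038087, 0.50087285, 0.97461918])}
wrist {'fx': 302.39726242874553, 'fy': 302.39726242874553, 'cx': 286.96111256893334, 'cy': 208.55915347030282, 'hand_eye': array([[ 9.99999992e-01,  1.11063882e-04, -5.79412166e-05,
         6.22473619e-04],
       [ 8.56326254e-05, -2.68482888e-01,  9.63284450e-01,
        -1.62970670e-01],
       [ 9.14298855e-05, -9.63284447e-01, -2.68482895e-01,
         7.40907011e-02],
       [ 0.00000000e+00,  0.00000000e+00,  0.00000000e+00,
         1.00000000e+00]])}
```

View pics/scene0.png

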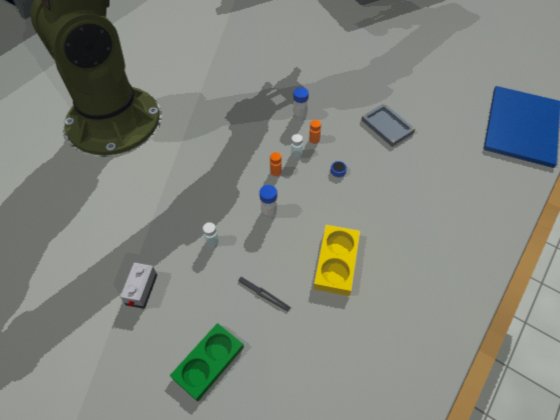

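View pics/top0.png

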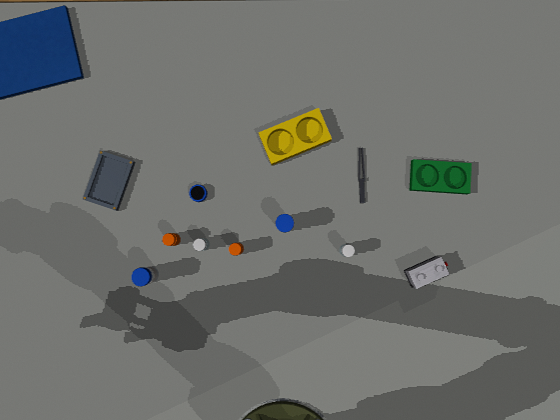

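View pics/wrist0.png

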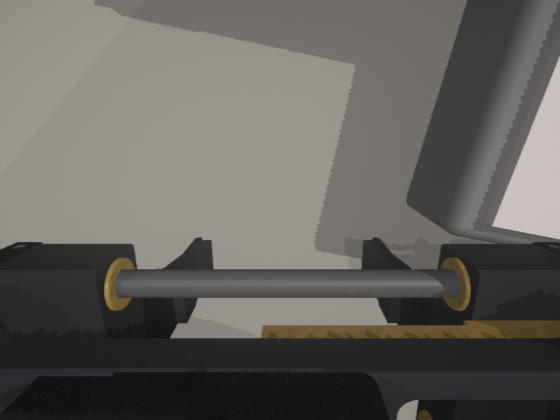

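```bash
cat > h.py <<'E'
from cell import env
import numpy as np, cv2
from scipy.spatial.transform import Rotation as Ro
C={n:env.get_calibration(n) for n in ("scene","top","wrist")}
def ray(n,uv):
    c=C[n]; d=np.array([(uv[0]-c["cx"])/c["fx"],(uv[1]-c["cy"])/c["fy"],1.])
    return -c["R"].T@c["t"], c["R"].T@d
def atz(n,uv,z):
    o,d=ray(n,uv); return (o+d*(z-o[2])/d[2])
def proj(n,X):
    c=C[n]; p=c["R"]@np.asarray(X)+c["t"]; return np.array([c["fx"]*p[0]/p[2]+c["cx"],c["fy"]*p[1]/p[2]+c["cy"]])
def tri(a,b):
    o1,d1=ray("top",a);o2,d2=ray("scene",b)
    s=np.linalg.lstsq(np.c_[d1,-d2],o2-o1,rcond=None)[0]
    p,q=o1+d1*s[0],o2+d2*s[1]; return (p+q)/2,np.linalg.norm(p-q)
def move(target,yaw):
    "print tool-frame move needed from measured pose"
    o=env.get_obs(); R=Ro.from_euler("xyz",o["tool_rot"],degrees=True)
    d=R.inv().apply(np.array(target)-o["tool_pos"])*1000
    dy=(yaw-o["tool_rot"][2]+90)%180-90
    print("tool shift mm",d.round(1),"yaw change",round(dy,1),"-> turn about tool y",round(-dy,1),"pose",o["tool_pos"].round(4),o["tool_rot"].round(1))
E
python3 - <<'E'
from h import *
for n in ("top","scene"):
    for l in ("tube_a","vial_a","module","tube_rack","vial_block","cradle","loose_cap","tweezers"):
        for d in env.outline_of(n,l):
            m=d["mask"].astype(np.uint8); r=cv2.minAreaRect(cv2.findNonZero(m)) if m.any() else None
            print(n,l,round(d["p"],2),np.round(d["xy"],1),m.sum(),[np.round(x,1) for x in r] if r else None)
E
```

```text
top tube_a 0.73 [283.3 221. ] 280 [array([284.5, 223. ]), array([17.7, 17.7]), np.float64(45.0)]
top tube_a 0.71 [146.4 274.4] 380 [array([144.5, 276.5]), array([17., 25.]), np.float64(90.0)]
top vial_a 0.53 [238.2 247.9] 138 [array([236.3, 248.3]), array([12. , 12.7]), np.float64(45.0)]
top vial_a 0.49 [202.5 246.8] 153 [array([202., 244.]), array([12., 14.]), np.float64(90.0)]
top vial_a 0.48 [346.1 248.9] 185 [array([347. , 249.5]), array([16., 13.]), np.float64(0.0)]
top module 0.93 [428.8 271.5] 866 [array([427.3, 271.5]), array([21.9, 42.1]), np.float64(66.0)]
top tube_rack 0.75 [297.3 135.2] 2306 [array([295.4, 136.1]), array([35.7, 65.8]), np.float64(67.6)]
top vial_block 0.87 [440.5 174.8] 1909 [array([440.4, 176.4]), array([61.2, 31.5]), np.float64(3.8)]
top vial_block 0.18 [146.  274.5] 391 [array([145.5, 276. ]), array([18., 25.]), np.float64(90.0)]
top cradle 0.79 [110.  180.7] 1932 [array([108.6, 180.4]), array([37.7, 52.9]), np.float64(20.0)]
top loose_cap 0.66 [200.  193.2] 249 [array([197.5, 193. ]), array([16., 17.]), np.float64(90.0)]
top loose_cap 0.31 [287.5 221.
[... 853 characters left out ...]
ube_rack 0.8 [336.7 258.6] 2373 [array([336.9, 259.6]), array([37.5, 66.3]), np.float64(9.5)]
scene vial_block 0.56 [207.6 362.2] 2802 [array([207.2, 361. ]), array([38.9, 74.8]), np.float64(41.2)]
scene vial_block 0.42 [294.6 143.1] 241 [array([297. , 145.5]), array([23., 10.]), np.float64(90.0)]
scene cradle 0.87 [387.6 123.7] 1207 [array([387.1, 124. ]), array([48.7, 29.1]), np.float64(39.8)]
scene loose_cap 0.51 [339.5 166.1] 199 [array([338.5, 168.5]), array([15., 15.]), np.float64(90.0)]
scene tweezers 0.57 [264.6 293.4] 328 [array([263.9, 293.7]), array([57.8,  7.2]), np.float64(30.5)]
scene tweezers 0.3 [141.1 281.7] 1137 [array([138.8, 285.1]), array([27.2, 46. ]), np.float64(19.1)]
```

```bash
python3 - <<'E'
import cv2
t=cv2.imread('pics/top0.png'); 
c=cv2.resize(t[190:300,110:400],None,fx=2.7,fy=2.7,interpolation=cv2.INTER_CUBIC)
cv2.imwrite('pics/crop_mid.png',c)
E
```

```text
(no output)
```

View pics/crop_mid.png

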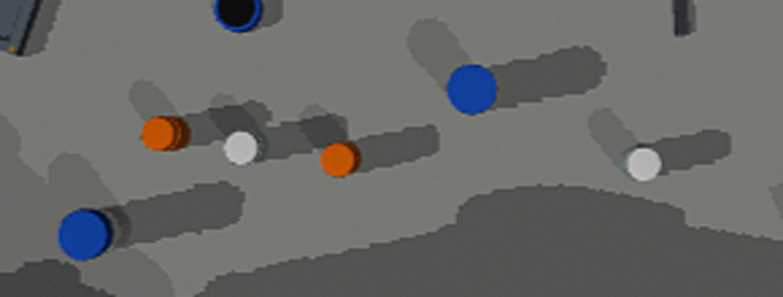

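Candidates for the vials in the top picture are (168,240) orange, (199,245) white, (236,249) orange and (348,251) white. The two white-capped ones fit the description, and the crop confirms it. The tubes' blue caps are at (141,277) and (285,223). The loose cap, with its dark inside showing, is at (198,193).

```bash
python3 - <<'E'
from h import *
t=cv2.imread('pics/top0.png')[:,:,::-1]; s=cv2.imread('pics/scene0.png')[:,:,::-1]
def cen(im,uv,kind,r=16):
    h=cv2.cvtColor(np.ascontiguousarray(im),cv2.COLOR_RGB2HSV); H,S,V=[h[...,i].astype(int) for i in range(3)]
    m={"blue":(abs(H-112)<12)&(S>150),"white":(S<40)&(V>175),"or":(H<15)&(S>180)}[kind].astype(np.uint8)
    n,l,st,c=cv2.connectedComponentsWithStats(m)
    i=1+np.argmin(np.linalg.norm(c[1:]-uv,axis=1)); return c[i],st[i]
for name,uv,uvs,k,z in [("tubeL",(141,277),(301,95),"blue",.075),("tubeR",(285,223),(268,193),"blue",.075),("vialL",(199,244),(297,140),"white",.055),("vialR",(348,250),(210,229),"white",.055),("orL",(168,240),(315,126),"or",.055),("orR",(236,249),(276,159),"or",.055)]:
    c,st=cen(t,uv,k); cs,_=cen(s,uvs,k)
    P=atz("top",c,z)
    print(name,c.round(1),st,"pos",P.round(4),"scene proj",proj("scene",P).round(1),"seen",cs.round(1),"tri",tri(c,cs)[0].round(3), "r",np.hypot(*P[:2]).round(3))
E
```

```text
tubeL [141.  276.4] [132 268  20  18 293] pos [0.3666 0.2683 0.075 ] scene proj [300.4  92.4] seen [300.3  94.2] tri [0.366 0.27  0.068] r 0.454
tubeR [284.3 222.6] [276 214  18  18 264] pos [ 0.47   -0.0058  0.075 ] scene proj [267.8 191.2] seen [267.8 193.3] tri [ 0.47  -0.006  0.068] r 0.47
vialL [198.5 244.3] [193 239  11  12  96] pos [0.4279 0.1622 0.055 ] scene proj [296.8 137.4] seen [296.9 137.6] tri [0.428 0.162 0.054] r 0.458
vialR [347.8 250.4] [343 245  11  12 101] pos [ 0.4167 -0.1292  0.055 ] scene proj [208.8 227. ] seen [208.7 227.2] tri [ 0.417 -0.129  0.054] r 0.436
orL [170.8 239. ] [163 233  17  13 185] pos [0.4382 0.2169 0.055 ] scene proj [314.  124.6] seen [314.6 130.6] tri [0.438 0.223 0.03 ] r 0.489
orR [235.6 248.5] [229 243  14  12 143] pos [0.42   0.0894 0.055 ] scene proj [275.  156.6] seen [275.4 163.3] tri [0.419 0.092 0.03 ] r 0.429
```

```bash
python3 - <<'E'
import cv2
t=cv2.imread('pics/top0.png'); 
a=cv2.resize(t[90:180,245:345],(400,360),interpolation=cv2.INTER_CUBIC)
b=cv2.resize(t[135:225,390:490],(400,360),interpolation=cv2.INTER_CUBIC)
c=cv2.resize(t[235:305,380:470],(360,280),interpolation=cv2.INTER_CUBIC)
d=cv2.resize(t[145:215,70:160],(360,280),interpolation=cv2.INTER_CUBIC)
import numpy as np
im=np.zeros((600,800,3),np.uint8); im[:320,:400]=a[:320]; im[:320,400:]=b[:320]; im[320:600,:360]=c; im[320:600,400:760]=d
cv2.imwrite('pics/crop4.png',im)
E
```

```text
(no output)
```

View pics/crop4.png

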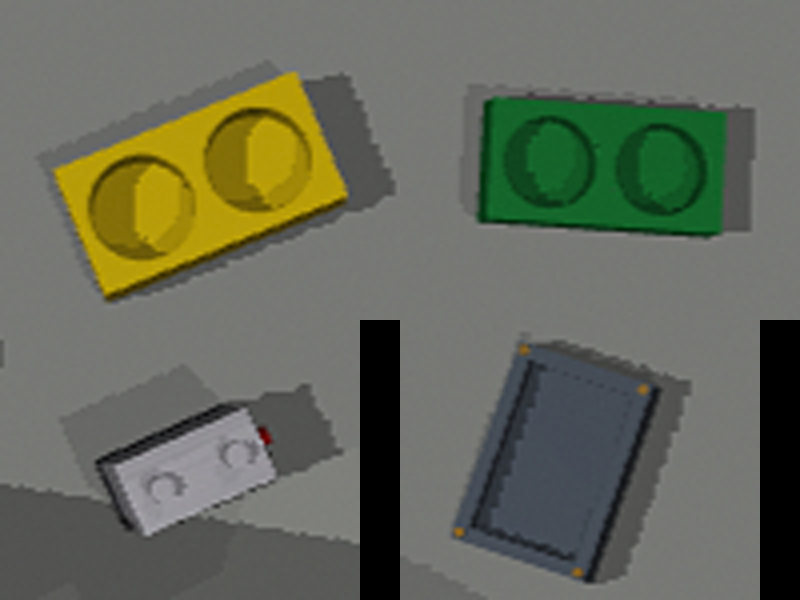

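```bash
python3 - <<'E'
from h import *
D={"rack":([(258.75,132.5),(319.25,108.25),(331.75,139),(271.25,163)],.025,134,70),
"block":([(411.25,159.5),(471.75,162.5),(470,194),(410,190)],.020,118,62),
"module":([(407.5,270.5),(441.25,257),(449.25,274.5),(416.75,289)],.040,72,38),
"cradle":([(132.5,161.25),(118,210),(84.25,198.75),(100.5,151.75)],.014,108,74)}
for k,(c,z,L,W) in D.items():
    P=np.array([atz("top",u,z)[:2] for u in c]); m=P.mean(0)
    e=(P[1]-P[0]+P[2]-P[3])/2; a=np.degrees(np.arctan2(e[1],e[0]))
    f=(P[3]-P[0]+P[2]-P[1])/2
    print(k,"centre",m.round(4),"long axis deg",a.round(1),"other",np.degrees(np.arctan2(f[1],f[0])).round(1),"L,W",(np.linalg.norm(e)*1000).round(1),(np.linalg.norm(f)*1000).round(1),L,W,"scene",proj("scene",[*m,z]).round(1),"r",np.hypot(*m).round(3))
    u=e/np.linalg.norm(e)
    h={"rack":.032,"block":.028}.get(k)
    if h: print("  holes",(m-h*u).round(4),(m+h*u).round(4))
c=env.get_calibration("top")
for l in [(362,150),(362,202)]: print(atz("top",l,.005).round(3))
print("cap",atz("top",(197.5,193),.016).round(3))
E
```

```text
rack centre [ 0.6493 -0.0278] long axis deg -68.2 other -158.1 L,W 133.0 68.3 134 70 scene [337.1 256.3] r 0.65
  holes [0.6374 0.0019] [ 0.6612 -0.0575]
block centre [ 0.5658 -0.3225] long axis deg -93.4 other 176.1 L,W 121.3 63.4 118 62 scene [206.7 358.5] r 0.651
  holes [ 0.5675 -0.2945] [ 0.5641 -0.3504]
module centre [ 0.3732 -0.2889] long axis deg -67.1 other -155.2 L,W 70.6 38.6 72 38 scene [135.9 280.8] r 0.472
cradle centre [0.5592 0.3575] long axis deg 163.4 other 72.6 L,W 103.9 72.4 108 74 scene [387.2 122.4] r 0.664
[ 0.623 -0.166  0.005]
[ 0.515 -0.165  0.005]
cap [0.533 0.173 0.016]
```

Request:
carry_out:
  targets:
    - [[0,0,0],[0,6.2,0]]
    - [[0,0,0],[0,6.2,0]]
    - [[0,0,0],[0,6.1,0]]
    - [[0,0,0],[0,0,0]]
  jaw: 0.75
  squeeze: 15

```text
time_s: 1.35
tool_pos: [0.1957, 0.6199, 0.2226]
tool_rot: [-90.0, -0.0, 54.0]
force: [-0.1, -0.5, -0.7]
grip_width: 0.0674
```

```bash
python3 -c "
from h import *
move([.3666,.2683,.14],54)"
```

```text
tool shift mm [-183.8   82.6 -345. ] yaw change 0.0 -> turn about tool y -0.0 pose [0.1957 0.6199 0.2226] [-90.  -0.  54.]
```

Request:
carry_out:
  targets:
    - [[-18.4,8.3,-34.5],[0,0,0]]
    - [[-18.4,8.3,-34.5],[0,0,0]]
    - [[-18.4,8.3,-34.5],[0,0,0]]
    - [[-18.4,8.3,-34.5],[0,0,0]]
    - [[-18.4,8.3,-34.5],[0,0,0]]
    - [[-18.4,8.2,-34.5],[0,0,0]]
    - [[-18.4,8.2,-34.5],[0,0,0]]
    - [[-18.4,8.2,-34.5],[0,0,0]]
    - [[-18.3,8.2,-34.5],[0,0,0]]
    - [[-18.3,8.2,-34.5],[0,0,0]]
    - [[0,0,0],[0,0,0]]
    - [[0,0,0],[0,0,0]]

```text
time_s: 2.55
tool_pos: [0.3669, 0.2678, 0.1402]
tool_rot: [-90.0, -0.0, 54.0]
force: [0.2, -0.1, 0.5]
grip_width: 0.0651
```

```bash
python3 - <<'E'
from h import *
move([.3666,.2683,.046],54)
o=env.get_obs()
im=env.read_camera("wrist"); 
def projw(X):
    R=Ro.from_euler("xyz",o["tool_rot"],degrees=True); p=R.inv().apply(np.array(X)-o["tool_pos"])
    H=C["wrist"]["hand_eye"]; q=np.linalg.inv(H)@np.r_[p,1]; c=C["wrist"]; return [c["fx"]*q[0]/q[2]+c["cx"],c["fy"]*q[1]/q[2]+c["cy"]]
print(projw([.3666,.2683,.075]))
cv2.imwrite("pics/w1.png",im[:,:,::-1])
E
```

```text
tool shift mm [ 0.1 94.2  0.5] yaw change 0.0 -> turn about tool y -0.0 pose [0.3669 0.2678 0.1402] [-90.  -0.  54.]
[np.float64(286.6886937795366), np.float64(220.847322545705)]
```

View pics/w1.png

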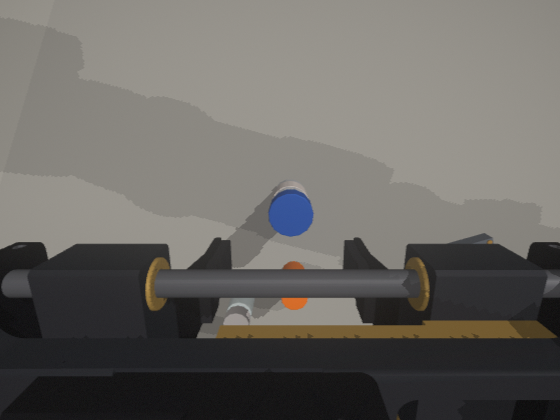

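```bash
cat >> h.py <<'E'
def toolpx(p):
    c=C["wrist"]; q=np.linalg.inv(c["hand_eye"])@np.r_[p,1]; return np.array([c["fx"]*q[0]/q[2]+c["cx"],c["fy"]*q[1]/q[2]+c["cy"]])
def wrist_atz(uv,z,o=None):
    o=o or env.get_obs(); c=C["wrist"]; R=Ro.from_euler("xyz",o["tool_rot"],degrees=True).as_matrix()
    H=c["hand_eye"]; d=R@H[:3,:3]@np.array([(uv[0]-c["cx"])/c["fx"],(uv[1]-c["cy"])/c["fy"],1]); p=R@H[:3,3]+o["tool_pos"]
    return p+d*(z-p[2])/d[2]
E
python3 - <<'E'
from h import *
w=.0651/2
for s in (1,-1):
  for z in (.0095,-.0095): print(s,z,toolpx([s*w,0,z]).round(1), toolpx([s*(w+.015),0,z]).round(1))
im=cv2.imread("pics/w1.png"); h=cv2.cvtColor(im,cv2.COLOR_BGR2HSV)
m=((abs(h[...,0].astype(int)-112)<12)&(h[...,1]>150)).astype(np.uint8)
n,l,st,c=cv2.connectedComponentsWithStats(m); print(st,c)
i=1+np.argmax(st[1:,4])
for v in (0,-1,-2): print(wrist_atz(c[i]+[0,v],.075))
cv2.imwrite("pics/w1c.png",cv2.resize(im[170:300,200:370],None,fx=4,fy=4))
E
```

```text
1 0.0095 [342.8 240.8] [368.8 240.8]
1 -0.0095 [341.2 270.8] [366.5 270.8]
-1 0.0095 [229.9 240.8] [203.9 240.8]
-1 -0.0095 [231.5 270.8] [206.3 270.8]
[[     0      0    560    420 233753]
 [   269    193     44     43   1447]] [[279.43122869 209.47136935]
 [290.60953697 214.12508639]]
[0.36362711 0.27516453 0.075     ]
[0.36296024 0.27564445 0.075     ]
[0.3622946  0.27612348 0.075     ]
```

View pics/w1c.png

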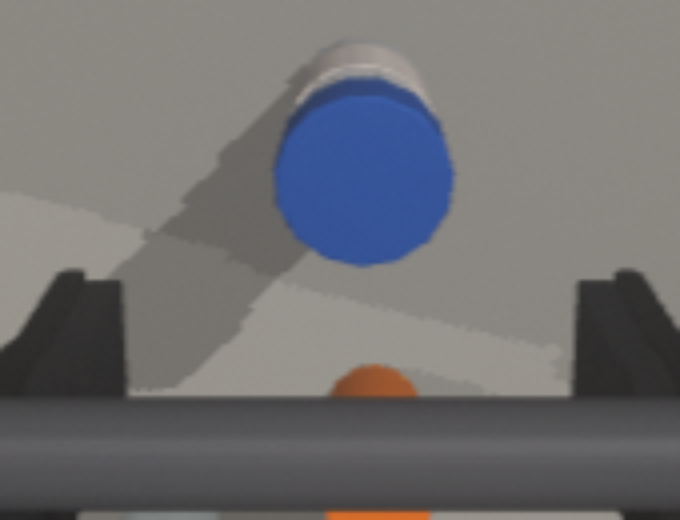

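Request:
carry_out:
  targets:
    - [[1,20,2],[0,0,0]]
    - [[1,20,2],[0,0,0]]
    - [[1,12,2],[0,0,0]]
    - [[0,0,0],[0,0,0]]

```text
time_s: 3.0
tool_pos: [0.362, 0.2747, 0.0867]
tool_rot: [-90.0, 0.2, 54.2]
force: [0.1, -0.4, 0.2]
grip_width: 0.0655
```

```bash
cat >> h.py <<'E'
def cap(n,kind):
    "largest colour blob in a fresh wrist picture"
    o=env.get_obs(); im=env.read_camera("wrist"); cv2.imwrite(f"pics/{n}.png",im[:,:,::-1])
    h=cv2.cvtColor(np.ascontiguousarray(im),cv2.COLOR_RGB2HSV).astype(int)
    m={"blue":(abs(h[...,0]-112)<12)&(h[...,1]>150),"white":(h[...,1]<40)&(h[...,2]>175)}[kind].astype(np.uint8)
    _,l,st,c=cv2.connectedComponentsWithStats(m)
    for i in range(1,len(st)):
        if st[i,4]>150: print(st[i],c[i].round(1), wrist_atz(c[i],.075 if kind=="blue" else .055,o).round(4))
    print("pose",o["tool_pos"].round(4),o["tool_rot"].round(1),o["grip_width"])
E
python3 -c "
from h import *
cap('w2','blue')
print(toolpx([.0325,0,.0095]),toolpx([.0325,0,0]))
im=cv2.imread('pics/w2.png');cv2.imwrite('pics/w2c.png',cv2.resize(im[170:320,180:390],None,fx=3.5,fy=3.5))"
```

```text
[ 260  220   56   49 2137] [288.1 247.2] [0.362  0.2759 0.075 ]
pose [0.362  0.2747 0.0867] [-90.    0.2  54.2] 0.06551643970874413
[342.7456877  240.83581099] [341.940117   256.01162548]
```

View pics/w2c.png

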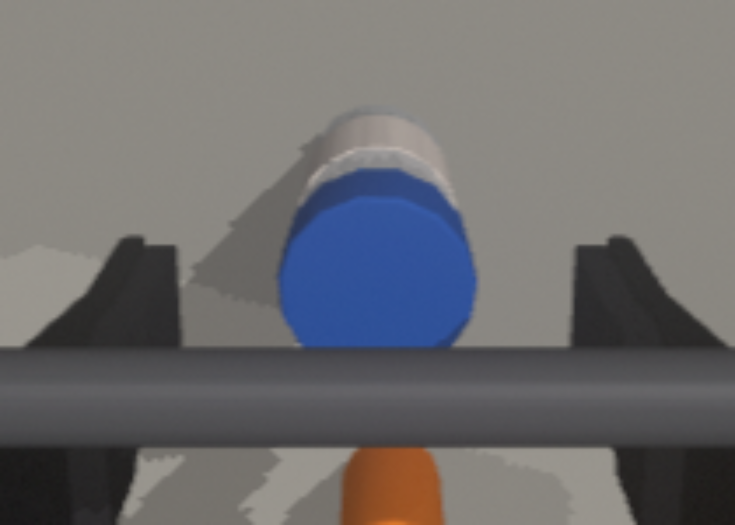

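Request:
carry_out:
  targets:
    - [[0,14,0],[0,0,0]]
    - [[0,14,0],[0,0,0]]
    - [[0,13,0],[0,0,0]]
    - [[0,0,0],[0,0,0]]
    - [[0,0,0],[0,0,0]]

```text
time_s: 3.55
tool_pos: [0.3638, 0.2745, 0.0475]
tool_rot: [-90.0, -0.0, 54.0]
force: [-0.6, 0.8, 0.9]
grip_width: 0.0654
```

Request:
carry_out:
  targets:
    - [[0,0,0],[0,0,0]]
    - [[0,0,0],[0,0,0]]
    - [[0,0,0],[0,0,0]]
    - [[0,0,0],[0,0,0]]
    - [[0,0,0],[0,0,0]]
    - [[0,0,0],[0,0,0]]
  jaw: 0.1
  squeeze: 15

```text
time_s: 4.15
tool_pos: [0.3636, 0.2743, 0.0472]
tool_rot: [-90.0, -0.0, 54.0]
force: [0.3, 0.4, 1.6]
grip_width: 0.0354
```

Request:
carry_out:
  targets:
    - [[0,-5,0],[0,0,0]]
    - [[0,-12,0],[0,0,0]]
    - [[0,-18,0],[0,0,0]]
    - [[0,-20,0],[0,0,0]]
    - [[0,-20,0],[0,0,0]]
    - [[0,-15,0],[0,0,0]]
    - [[0,0,0],[0,0,0]]

```text
time_s: 4.85
tool_pos: [0.365, 0.2755, 0.14]
tool_rot: [-90.0, -0.3, 54.0]
force: [0.1, 1.0, 0.6]
grip_width: 0.0352
```

```bash
python3 -c "
from h import *
move([.6374,.0019,.145],22)
o=env.get_obs();print(o['grip_width'],o['force'])"
```

```text
tool shift mm [ -61.    -5.  -381.2] yaw change -32.0 -> turn about tool y 32.0 pose [0.365  0.2755 0.14  ] [-90.   -0.3  54. ]
0.03523136056006283 [0.06715407 1.02254442 0.63327773]
```

Request:
carry_out:
  targets:
    - [[0,0,0],[0,6.4,0]]
    - [[0,0,0],[0,6.4,0]]
    - [[0,0,0],[0,6.4,0]]
    - [[0,0,0],[0,6.4,0]]
    - [[0,0,0],[0,6.4,0]]
    - [[8,-1,-18],[0,0,0]]
    - [[16,-1,-36],[0,0,0]]
    - [[17,-1,-40],[0,0,0]]
    - [[17,-1,-40],[0,0,0]]
    - [[17,-1,-40],[0,0,0]]
    - [[17,0,-40],[0,0,0]]
    - [[16,0,-36],[0,0,0]]

```text
time_s: 6.05
tool_pos: [0.5582, 0.0809, 0.1416]
tool_rot: [-90.0, 0.0, 21.9]
force: [0.1, 0.4, -0.9]
grip_width: 0.0359
```

Request:
carry_out:
  targets:
    - [[8,0,-20],[0,0,0]]
    - [[0,0,0],[0,0,0]]
    - [[0,0,0],[0,0,0]]

```text
time_s: 6.35
tool_pos: [0.5715, 0.0673, 0.1412]
tool_rot: [-90.0, 0.1, 21.9]
force: [0.1, 0.9, -1.9]
grip_width: 0.0353
```

```bash
python3 - <<'E'
from h import *
move([.6374,.0019,.145],22)
im=env.read_camera("wrist"); cv2.imwrite("pics/w3.png",im[:,:,::-1])
im=env.read_camera("top"); cv2.imwrite("pics/t3.png",im[:,:,::-1])
E
```

```text
tool shift mm [ 36.7  -3.9 -85.3] yaw change 0.1 -> turn about tool y -0.1 pose [0.5715 0.0673 0.1412] [-90.    0.1  21.9]
```

View pics/w3.png

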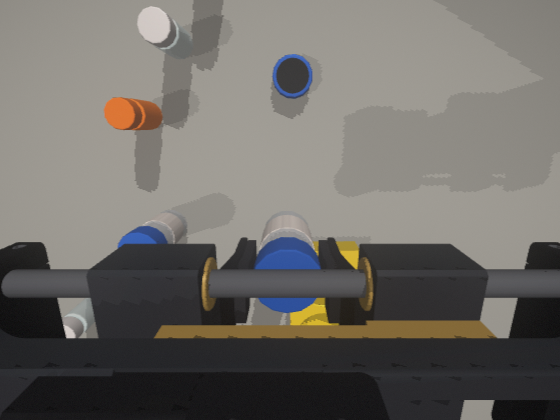

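View pics/t3.png

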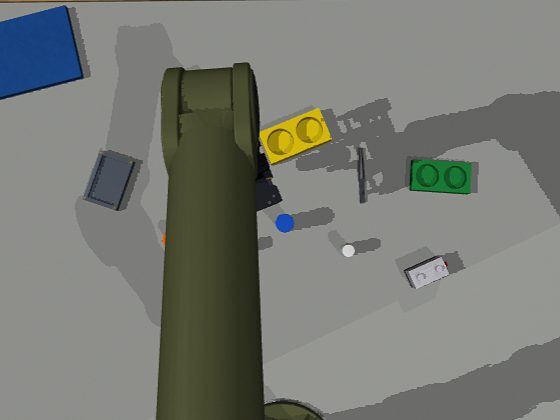

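```bash
python3 - <<'E'
from h import *
for n,uv,z,tp in [("cap",(292,76),.016,(.533,.173)),("vialL",(155,25),.055,(.4279,.1622)),("orR",(121,113),.055,(.42,.0894)),("tubeR",(141,243),.075,(.47,-.0058))]:
    p=wrist_atz(uv,z); print(n,p.round(4),(p[:2]-tp).round(4))
print(C['top']['R'][2], -C['top']['R'].T@C['top']['t'])
E
```

```text
cap [0.5316 0.1774 0.016 ] [-0.0014  0.0044]
vialL [0.4269 0.1662 0.055 ] [-0.001  0.004]
orR [0.4186 0.0964 0.055 ] [-0.0014  0.007 ]
tubeR [0.4679 0.0067 0.075 ] [-0.0021  0.0125]
[ 0.06517994  0.02193541 -0.9976324 ] [ 0.43626167 -0.01077142  1.00519831]
```

Request:
carry_out:
  targets:
    - [[3,0,-20],[0,0,0]]
    - [[6,0,-36],[0,0,0]]
    - [[7,0,-40],[0,0,0]]
    - [[7,0,-40],[0,0,0]]
    - [[6,0,-38],[0,0,0]]
    - [[5,0,-28],[0,0,0]]
    - [[2,0,-15],[0,0,0]]
    - [[0,0,0],[0,0,0]]
    - [[0,0,0],[0,0,0]]

```text
time_s: 7.35
tool_pos: [0.6864, -0.1182, 0.1418]
tool_rot: [-89.9, 0.0, 22.1]
force: [-0.4, 0.4, -1.5]
grip_width: 0.0356
```

```bash
python3 - <<'E'
from h import *
move([.6374,.0019,.145],22)
im=env.read_camera("wrist"); cv2.imwrite("pics/w4.png",im[:,:,::-1])
E
```

```text
tool shift mm [ -0.3  -3.  129.7] yaw change -0.1 -> turn about tool y 0.1 pose [ 0.6864 -0.1182  0.1418] [-89.9   0.   22.1]
```

View pics/w4.png

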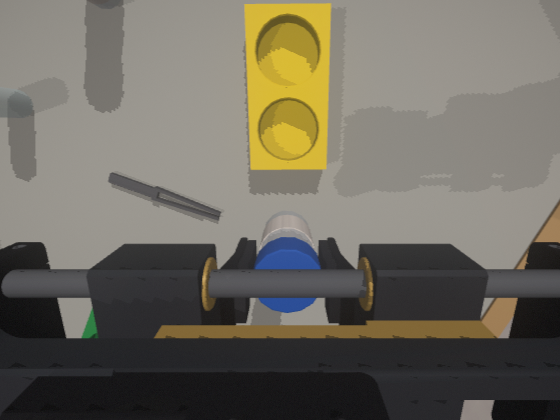

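```bash
python3 - <<'E'
from h import *
P=np.array([wrist_atz(u,.025)[:2] for u in [(245,4),(331,4),(327,169),(250,169)]])
print(P.round(4),P.mean(0).round(4),np.linalg.norm(np.diff(P,axis=0),axis=1))
for u in [(288,50),(288,129)]: print(wrist_atz(u,.025).round(4))
im=cv2.imread("pics/w4.png"); h=cv2.cvtColor(im,cv2.COLOR_BGR2HSV).astype(int)
# verify by projecting holes from top est
o=env.get_obs();R=Ro.from_euler("xyz",o["tool_rot"],degrees=True)
for X in [(.6374,.0019,.025),(.6612,-.0575,.025)]: print(toolpx(R.inv().apply(np.array(X)-o["tool_pos"])).round(1))
E
```

```text
[[ 0.5914  0.0256]
 [ 0.6559  0.0519]
 [ 0.7077 -0.0715]
 [ 0.6416 -0.0984]] [ 0.6492 -0.0231] [0.06961724 0.13375494 0.07138651]
[0.6364 0.0075 0.025 ]
[ 0.6606 -0.0519  0.025 ]
[286.6  57.2]
[286.2 135.2]
```

```bash
python3 - <<'E'
from h import *
print("tip front",toolpx([.018,0,.0095]),"cap centre if centred",toolpx([0,-.028,0]),toolpx([.018,-.028,0]),"z=-5mm",toolpx([0,-.028,-.005]),"front rim",toolpx([0,-.028,.018]),"back rim",toolpx([0,-.028,-.018]))
im=cv2.imread("pics/w4.png");cv2.imwrite('pics/w4c.png',cv2.resize(im[200:340,200:380],None,fx=4,fy=4))
s=env.read_camera("scene");cv2.imwrite('pics/s4.png',s[:,:,::-1])
E
```

```text
tip front [318.55492242 240.8970909 ] cap centre if centred [287.44415292 279.77693411] [323.74598277 279.76544334] z=-5mm [287.43891709 288.77507141] front rim [287.46380311 246.00675155] back rim [287.42572852 311.44053385]
```

View pics/w4c.png

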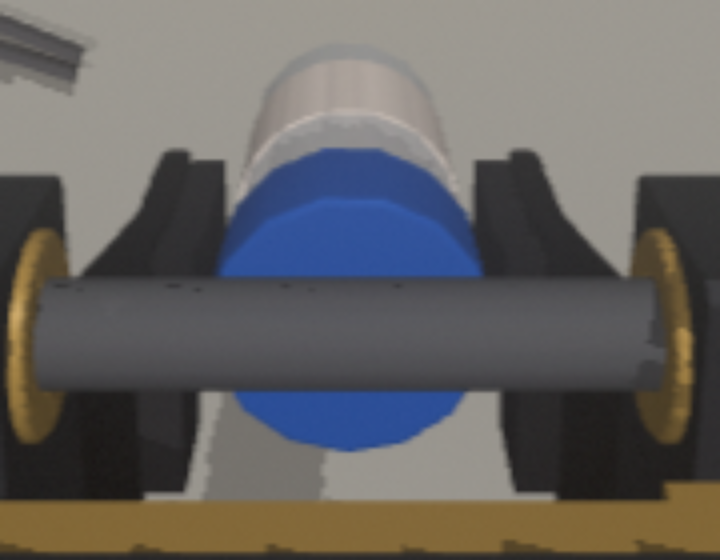

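View pics/s4.png

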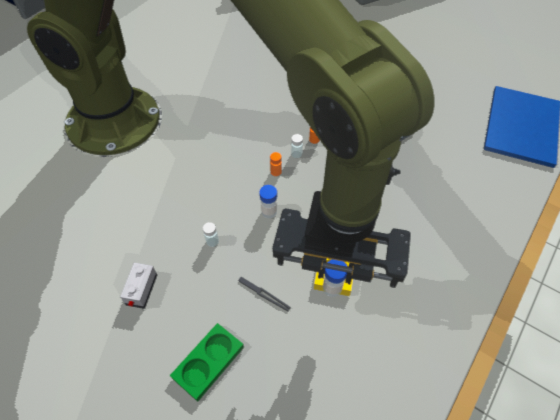

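```bash
python3 - <<'E'
from h import *
o=env.get_obs();p=o["tool_pos"]+[0,0,.028]
print(proj("scene",p),proj("top",p))
s=cv2.imread('pics/s4.png')
cv2.imwrite('pics/s4c.png',cv2.resize(s[225:305,260:420],None,fx=5,fy=5,interpolation=cv2.INTER_CUBIC))
t=env.read_camera("top");cv2.imwrite('pics/t4.png',t[:,:,::-1])
E
```

```text
[336.75611247 265.95331206] [348.10952235  96.54273677]
```

View pics/s4c.png

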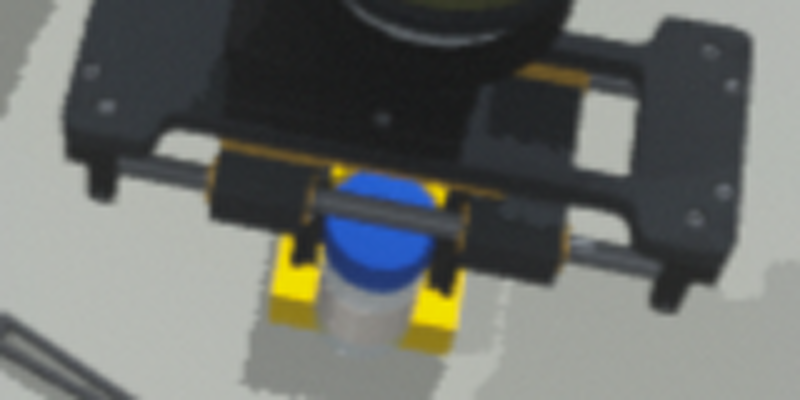

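View pics/t4.png

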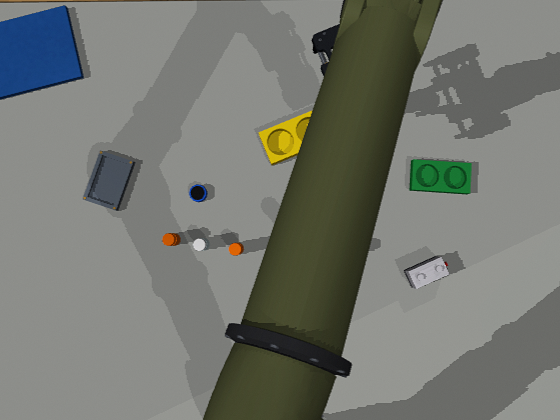

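```bash
python3 -c "
from h import *
move([.6364,.0075,.10],22)"
```

```text
tool shift mm [  0.7  42.4 134.8] yaw change -0.1 -> turn about tool y 0.1 pose [ 0.6866 -0.1177  0.1421] [-89.9  -0.   22.1]
```

Request:
carry_out:
  targets:
    - [[0,0,15],[0,0,0]]
    - [[0,0,30],[0,0,0]]
    - [[0,0,35],[0,0,0]]
    - [[0,0,30],[0,0,0]]
    - [[0.7,6,17],[0,0,0]]
    - [[0,12,8],[0,0,0]]
    - [[0,15,0],[0,0,0]]
    - [[0,9,0],[0,0,0]]
    - [[0,0,0],[0,0,0]]
    - [[0,0,0],[0,0,0]]

```text
time_s: 8.5
tool_pos: [0.637, 0.0031, 0.0995]
tool_rot: [-90.0, 0.1, 21.8]
force: [-0.1, 0.2, -1.4]
grip_width: 0.0358
```

```bash
python3 - <<'E'
from h import *
move([.6364,.0075,.054],22)
im=env.read_camera("wrist"); cv2.imwrite("pics/w5.png",im[:,:,::-1])
E
```

```text
tool shift mm [ 1.1 45.5  4.3] yaw change 0.2 -> turn about tool y -0.2 pose [0.637  0.0031 0.0995] [-90.    0.1  21.8]
```

View pics/w5.png

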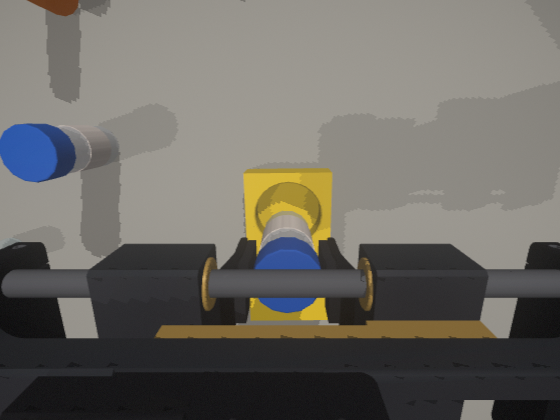

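Request:
carry_out:
  targets:
    - [[0,5,2],[0,0,0]]
    - [[0.5,8,2],[0,0,0]]
    - [[0.5,8,0],[0,0,0]]
    - [[0,8,0],[0,0,0]]
    - [[0,6,0],[0,0,0]]
    - [[0,4,0],[0,0,0]]
    - [[0,3,0],[0,0,0]]
    - [[0,1,0],[0,0,0]]
    - [[0,0,0],[0,0,0]]
    - [[0,0,0],[0,0,0]]

```text
time_s: 9.55
tool_pos: [0.6366, 0.0091, 0.0574]
tool_rot: [-90.0, -0.0, 22.0]
force: [0.1, 1.3, 0.3]
grip_width: 0.0356
```

Request:
carry_out:
  targets:
    - [[0,1.5,0],[0,0,0]]
    - [[0,1.5,0],[0,0,0]]
    - [[0,0,0],[0,0,0]]

```text
time_s: 9.85
tool_pos: [0.6362, 0.0092, 0.0539]
tool_rot: [-90.0, 0.0, 22.0]
force: [0.3, -0.1, -0.5]
grip_width: 0.0359
```

Request:
carry_out:
  targets:
    - [[0,0.7,0],[0,0,0]]
    - [[0,0,0],[0,0,0]]
    - [[0,0,0],[0,0,0]]

```text
time_s: 10.15
tool_pos: [0.6364, 0.0091, 0.0534]
tool_rot: [-90.0, -0.0, 22.0]
force: [0.1, 0.5, -0.3]
grip_width: 0.0353
```

Request:
carry_out:
  targets:
    - [[0,0.7,0],[0,0,0]]
    - [[0,0,0],[0,0,0]]
    - [[0,0,0],[0,0,0]]

```text
time_s: 10.45
tool_pos: [0.6365, 0.009, 0.0533]
tool_rot: [-90.0, -0.0, 22.0]
force: [-3.3, -0.2, 4.9]
grip_width: 0.0359
```

Request:
carry_out:
  targets:
    - [[0,0,0],[0,0,0]]
    - [[0,0,0],[0,0,0]]
    - [[0,0,0],[0,0,0]]
    - [[0,0,0],[0,0,0]]
  jaw: 0.7

```text
time_s: 10.85
tool_pos: [0.6363, 0.0092, 0.0524]
tool_rot: [-90.0, 0.0, 22.0]
force: [0.1, -0.4, 0.4]
grip_width: 0.0575
```

Request:
carry_out:
  targets:
    - [[0,-10,0],[0,0,0]]
    - [[0,-25,0],[0,0,0]]
    - [[0,-30,0],[0,0,0]]
    - [[0,-15,0],[0,0,0]]
    - [[0,0,0],[0,0,0]]

```text
time_s: 11.35
tool_pos: [0.6383, 0.009, 0.1358]
tool_rot: [-90.1, -0.3, 22.0]
force: [-0.0, -0.5, 0.5]
grip_width: 0.0609
```

```bash
python3 - <<'E'
from h import *
move([.4685,.002,.14],22)
im=env.read_camera("wrist"); cv2.imwrite("pics/w6.png",im[:,:,::-1])
E
```

```text
tool shift mm [-160.1   -5.2   57. ] yaw change 0.0 -> turn about tool y -0.0 pose [0.6383 0.009  0.1358] [-90.1  -0.3  22. ]
```

View pics/w6.png

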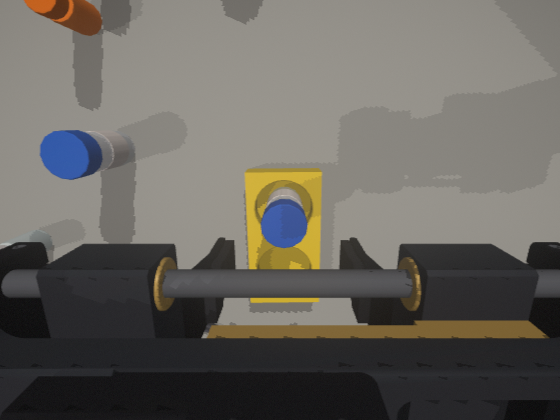

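```bash
python3 - <<'E'
from h import *
p=wrist_atz((71,155),.075); print(p); move([p[0],p[1],.09],22)
E
```

```text
[ 4.72358962e-01 -3.52557333e-04  7.50000000e-02]
tool shift mm [-156.4   43.3   52.9] yaw change 0.0 -> turn about tool y -0.0 pose [0.6371 0.0091 0.1337] [-90.   -0.1  22. ]
```

Request:
carry_out:
  targets:
    - [[-16,0,5],[0,0,0]]
    - [[-32,0,11],[0,0,0]]
    - [[-40,0,13],[0,0,0]]
    - [[-35,0,12],[0,0,0]]
    - [[-24,0,8],[0,0,0]]
    - [[-9,2,3],[0,0,0]]
    - [[0,20,0],[0,0,0]]
    - [[0,18,0],[0,0,0]]
    - [[0,0,0],[0,0,0]]
    - [[0,0,0],[0,0,0]]

```text
time_s: 12.4
tool_pos: [0.4722, -0.0012, 0.0922]
tool_rot: [-90.0, 0.1, 22.0]
force: [0.2, -0.4, 0.2]
grip_width: 0.0612
```

```bash
python3 - <<'E'
from h import *
cap('w7','blue')
im=cv2.imread('pics/w7.png');cv2.imwrite('pics/w7c.png',cv2.resize(im[170:320,180:390],None,fx=3.5,fy=3.5))
E
```

```text
[436   0  51  51 582] [456.2  26. ] [0.5085 0.1476 0.075 ]
[ 254  216   54   53 2166] [280.8 243.7] [ 0.4681 -0.0021  0.075 ]
pose [ 0.4722 -0.0012  0.0922] [-90.    0.1  22. ] 0.061172477993996034
```

View pics/w7c.png

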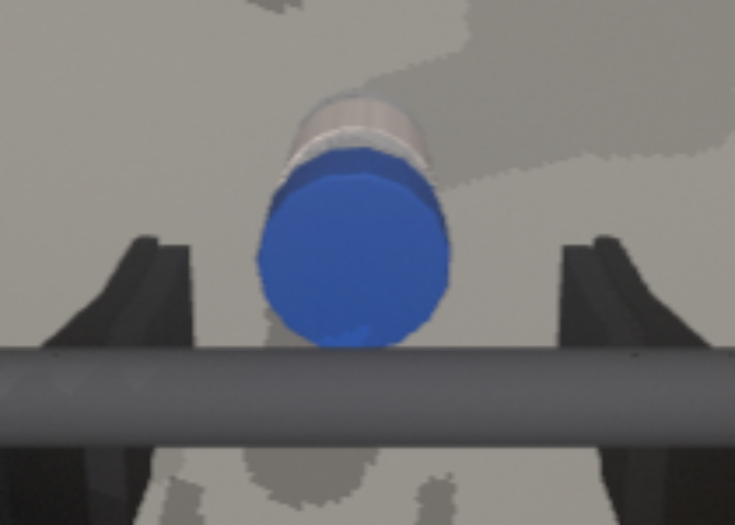

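Request:
carry_out:
  targets:
    - [[-4,5,0],[0,0,0]]
    - [[0,14,0],[0,0,0]]
    - [[0,14,0],[0,0,0]]
    - [[0,12,0],[0,0,0]]
    - [[0,0,0],[0,0,0]]
    - [[0,0,0],[0,0,0]]

```text
time_s: 13.05
tool_pos: [0.4686, -0.0027, 0.0478]
tool_rot: [-90.0, 0.0, 22.0]
force: [0.2, 0.4, -0.8]
grip_width: 0.0612
```

Request:
carry_out:
  targets:
    - [[0,0,0],[0,0,0]]
    - [[0,0,0],[0,0,0]]
    - [[0,0,0],[0,0,0]]
    - [[0,0,0],[0,0,0]]
    - [[0,0,0],[0,0,0]]
    - [[0,0,0],[0,0,0]]
  jaw: 0.1

```text
time_s: 13.65
tool_pos: [0.4687, -0.0025, 0.0479]
tool_rot: [-90.0, -0.0, 22.0]
force: [-1.0, 0.0, 1.5]
grip_width: 0.0358
```

Request:
carry_out:
  targets:
    - [[0,-5,0],[0,0,0]]
    - [[0,-12,0],[0,0,0]]
    - [[0,-18,0],[0,0,0]]
    - [[0,-25,0],[0,0,0]]
    - [[0,-25,0],[0,0,0]]
    - [[0,-15,0],[0,0,0]]
    - [[0,0,0],[0,0,0]]

```text
time_s: 14.35
tool_pos: [0.4704, -0.0025, 0.1506]
tool_rot: [-90.0, -0.3, 22.0]
force: [0.6, 0.9, -0.9]
grip_width: 0.0356
```

```bash
python3 - <<'E'
from h import *
move([.6606,-.0519,.145],22)
E
```

```text
tool shift mm [ 157.8    6.6 -117. ] yaw change 0.0 -> turn about tool y -0.0 pose [ 0.4704 -0.0025  0.1506] [-90.   -0.3  22. ]
```

Request:
carry_out:
  targets:
    - [[12,0,-10],[0,0,0]]
    - [[26,0,-20],[0,0,0]]
    - [[36,0,-27],[0,0,0]]
    - [[38,0,-28],[0,0,0]]
    - [[28,0,-20],[0,0,0]]
    - [[13,2,-9],[0,0,0]]
    - [[5,10,-3],[0,0,0]]
    - [[0,18,0],[0,0,0]]
    - [[0,18,0],[0,0,0]]
    - [[0,0,0],[0,0,0]]
    - [[0,0,0],[0,0,0]]

```text
time_s: 15.45
tool_pos: [0.6577, -0.0516, 0.099]
tool_rot: [-89.9, 0.1, 22.0]
force: [1.5, 0.4, -0.3]
grip_width: 0.0357
```

```bash
python3 - <<'E'
from h import *
move([.6606,-.0519,.055],22)
im=env.read_camera("wrist"); cv2.imwrite("pics/w8.png",im[:,:,::-1])
E
```

```text
tool shift mm [ 2.6 44.  -1.4] yaw change 0.0 -> turn about tool y -0.0 pose [ 0.6577 -0.0516  0.099 ] [-89.9   0.1  22. ]
```

View pics/w8.png

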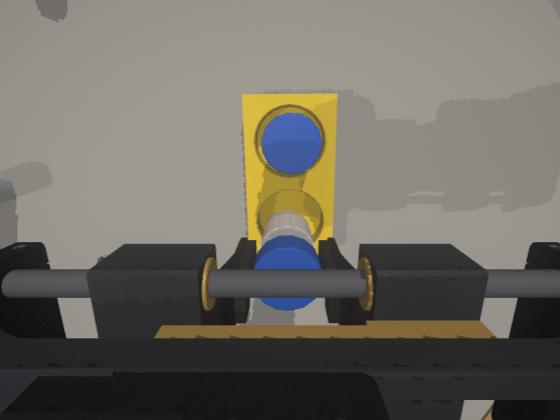

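Tube 1 stands centred in the far hole, and tube 2 is lined up over the near hole, needing about +2.5 mm in x.

Request:
carry_out:
  targets:
    - [[1.5,5,-1],[0,0,0]]
    - [[1,8,0],[0,0,0]]
    - [[0,8,0],[0,0,0]]
    - [[0,7,0],[0,0,0]]
    - [[0,6,0],[0,0,0]]
    - [[0,4,0],[0,0,0]]
    - [[0,3,0],[0,0,0]]
    - [[0,2,0],[0,0,0]]
    - [[0,0,0],[0,0,0]]
    - [[0,0,0],[0,0,0]]

```text
time_s: 16.5
tool_pos: [0.6617, -0.052, 0.0569]
tool_rot: [-90.0, -0.0, 22.0]
force: [-1.2, -0.2, -0.2]
grip_width: 0.0356
```

Request:
carry_out:
  targets:
    - [[0,1,0],[0,0,0]]
    - [[0,0,0],[0,0,0]]
    - [[0,0,0],[0,0,0]]

```text
time_s: 16.8
tool_pos: [0.6615, -0.0519, 0.0557]
tool_rot: [-90.0, -0.0, 22.0]
force: [-0.2, -0.5, -1.3]
grip_width: 0.0353
```

Request:
carry_out:
  targets:
    - [[0,1,0],[0,0,0]]
    - [[0,0.8,0],[0,0,0]]
    - [[0,0,0],[0,0,0]]
    - [[0,0,0],[0,0,0]]

```text
time_s: 17.2
tool_pos: [0.6616, -0.052, 0.054]
tool_rot: [-90.0, -0.0, 22.0]
force: [-0.5, 0.5, 0.5]
grip_width: 0.0357
```

Request:
carry_out:
  targets:
    - [[0,0.8,0],[0,0,0]]
    - [[0,0,0],[0,0,0]]
    - [[0,0,0],[0,0,0]]

```text
time_s: 17.5
tool_pos: [0.6617, -0.0521, 0.054]
tool_rot: [-90.0, -0.0, 22.0]
force: [-1.8, 0.2, 5.0]
grip_width: 0.0357
```

Request:
carry_out:
  targets:
    - [[0,0,0],[0,0,0]]
    - [[0,0,0],[0,0,0]]
    - [[0,0,0],[0,0,0]]
    - [[0,0,0],[0,0,0]]
  jaw: 0.7

```text
time_s: 17.9
tool_pos: [0.6615, -0.0518, 0.0528]
tool_rot: [-90.0, 0.0, 22.0]
force: [-0.5, -0.2, -0.9]
grip_width: 0.0575
```

Request:
carry_out:
  targets:
    - [[0,-10,0],[0,0,0]]
    - [[0,-25,0],[0,0,0]]
    - [[0,-30,0],[0,0,0]]
    - [[0,-15,0],[0,0,0]]
    - [[0,0,0],[0,6,0]]
    - [[0,0,0],[0,6,0]]
    - [[0,0,0],[0,6,0]]
    - [[0,0,0],[0,6,0]]
    - [[0,0,0],[0,6,0]]
    - [[0,0,0],[0,0,0]]

```text
time_s: 18.9
tool_pos: [0.6615, -0.0518, 0.1331]
tool_rot: [-90.0, 0.0, -8.0]
force: [-0.1, -0.5, 0.4]
grip_width: 0.0606
```

```bash
python3 - <<'E'
from h import *
move([.427,.150,.13],-8)
im=env.read_camera("wrist"); cv2.imwrite("pics/w9.png",im[:,:,::-1])
E
```

```text
tool shift mm [-260.4    3.1  167.1] yaw change 0.0 -> turn about tool y -0.0 pose [ 0.6615 -0.0518  0.1331] [-90.   0.  -8.]
```

View pics/w9.png

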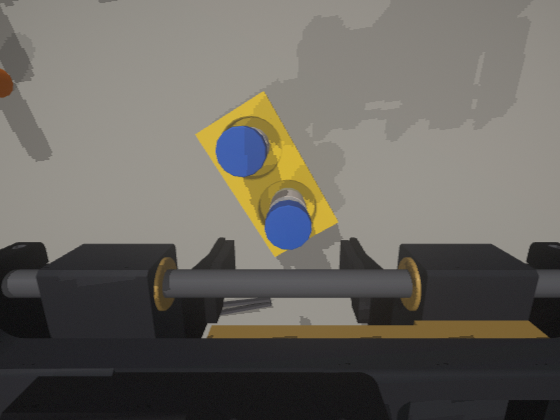

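Both tubes stand in the rack. Next I go to vial L, the white-capped one between the two orange look-alikes.

Request:
carry_out:
  targets:
    - [[-13,0,9],[0,0,0]]
    - [[-30,0,19],[0,0,0]]
    - [[-38,0,24],[0,0,0]]
    - [[-40,0,26],[0,0,0]]
    - [[-40,0,26],[0,0,0]]
    - [[-38,0,24],[0,0,0]]
    - [[-32,0,20],[0,0,0]]
    - [[-20,1,13],[0,0,0]]
    - [[-9,2,6],[0,0,0]]
    - [[0,0,0],[0,0,0]]
    - [[0,0,0],[0,0,0]]
  jaw: 0.6

```text
time_s: 20.05
tool_pos: [0.4284, 0.1488, 0.1303]
tool_rot: [-90.0, -0.1, -8.1]
force: [0.4, 0.1, 0.4]
grip_width: 0.0521
```

```bash
python3 - <<'E'
from h import *
cap('w10','white')
E
```

```text
[268 185  29  29 663] [282.2 198.8] [0.4263 0.1651 0.055 ]
pose [0.4284 0.1488 0.1303] [-90.   -0.1  -8.1] 0.052145437046581034
```

View pics/w10.png

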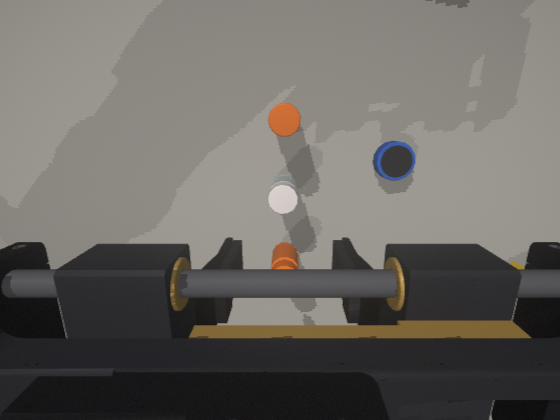

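Request:
carry_out:
  targets:
    - [[-2,5,8],[0,0,0]]
    - [[-2,15,8],[0,0,0]]
    - [[0,20,0],[0,0,0]]
    - [[0,14,0],[0,0,0]]
    - [[0,0,0],[0,0,0]]
    - [[0,0,0],[0,0,0]]

```text
time_s: 20.7
tool_pos: [0.426, 0.1658, 0.0759]
tool_rot: [-90.1, 0.0, -8.1]
force: [1.0, 0.5, 0.4]
grip_width: 0.052
```

```bash
python3 - <<'E'
from h import *
cap('w11','white')
im=cv2.imread('pics/w11.png');cv2.imwrite('pics/w11c.png',cv2.resize(im[170:320,180:390],None,fx=3.5,fy=3.5))
E
```

```text
[270 226  37  35 992] [288.5 243.2] [0.4263 0.1651 0.055 ]
pose [0.426  0.1658 0.0759] [-90.1   0.   -8.1] 0.05202775302145912
```

View pics/w11c.png

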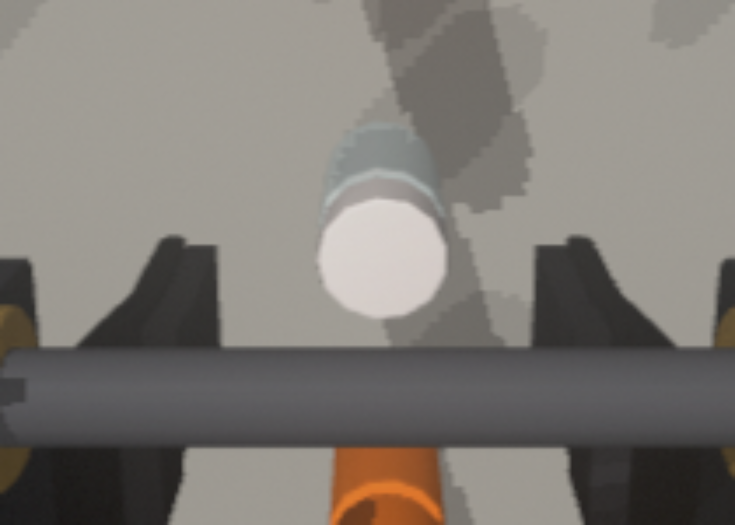

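Request:
carry_out:
  targets:
    - [[0,15,0],[0,0,0]]
    - [[0,17,0],[0,0,0]]
    - [[0,14,0],[0,0,0]]
    - [[0,5,0],[0,0,0]]
    - [[0,0,0],[0,0,0]]
    - [[0,0,0],[0,0,0]]

```text
time_s: 21.35
tool_pos: [0.4264, 0.1665, 0.0259]
tool_rot: [-89.9, -0.1, -8.0]
force: [-0.6, -0.4, 0.5]
grip_width: 0.0523
```

Request:
carry_out:
  targets:
    - [[0,0,0],[0,0,0]]
    - [[0,0,0],[0,0,0]]
    - [[0,0,0],[0,0,0]]
    - [[0,0,0],[0,0,0]]
    - [[0,0,0],[0,0,0]]
    - [[0,0,0],[0,0,0]]
  jaw: 0.1
  squeeze: 12

```text
time_s: 21.95
tool_pos: [0.4258, 0.1662, 0.0252]
tool_rot: [-90.0, -0.0, -8.0]
force: [0.6, -0.5, 1.4]
grip_width: 0.0257
```

Request:
carry_out:
  targets:
    - [[0,-5,0],[0,0,0]]
    - [[0,-12,0],[0,0,0]]
    - [[0,-18,0],[0,0,0]]
    - [[0,-25,0],[0,0,0]]
    - [[0,-25,0],[0,0,0]]
    - [[0,-15,0],[0,0,0]]
    - [[0,0,0],[0,0,0]]

```text
time_s: 22.65
tool_pos: [0.4274, 0.167, 0.128]
tool_rot: [-89.8, -0.2, -8.0]
force: [0.4, 0.1, -0.8]
grip_width: 0.0257
```

```bash
python3 - <<'E'
from h import *
move([.565,-.3175-.10,.145],-3.5)
E
```

```text
tool shift mm [ 217.9  -18.5 -559.5] yaw change 4.5 -> turn about tool y -4.5 pose [0.4274 0.167  0.128 ] [-89.8  -0.2  -8. ]
```

Request:
carry_out:
  targets:
    - [[0,0,0],[0,-4.5,0]]
    - [[4,-1,-12],[0,0,0]]
    - [[9,-1,-26],[0,0,0]]
    - [[13,-1,-38],[0,0,0]]
    - [[14,-1,-42],[0,0,0]]
    - [[14,-1,-42],[0,0,0]]
    - [[14,0,-42],[0,0,0]]
    - [[14,0,-42],[0,0,0]]
    - [[14,0,-42],[0,0,0]]
    - [[14,0,-42],[0,0,0]]
    - [[14,0,-42],[0,0,0]]
    - [[14,0,-42],[0,0,0]]

```text
time_s: 23.85
tool_pos: [0.5374, -0.2561, 0.1295]
tool_rot: [-90.0, 0.1, -3.6]
force: [1.4, -0.2, -0.1]
grip_width: 0.0257
```

Request:
carry_out:
  targets:
    - [[13,0,-40],[0,0,0]]
    - [[10,0,-30],[0,0,0]]
    - [[5,0,-16],[0,0,0]]
    - [[1,0,-4],[0,0,0]]
    - [[0,0,0],[0,0,0]]
    - [[0,0,0],[0,0,0]]

```text
time_s: 24.45
tool_pos: [0.5613, -0.344, 0.1297]
tool_rot: [-89.9, 0.0, -3.5]
force: [0.4, 0.1, 0.3]
grip_width: 0.0252
```

```bash
python3 - <<'E'
from h import *
move([.563,-.3445,.03],-3.5)
im=env.read_camera("wrist"); cv2.imwrite("pics/w12.png",im[:,:,::-1])
E
```

```text
tool shift mm [ 1.8 99.7 -0.6] yaw change -0.0 -> turn about tool y 0.0 pose [ 0.5613 -0.344   0.1297] [-89.9   0.   -3.5]
```

View pics/w12.png

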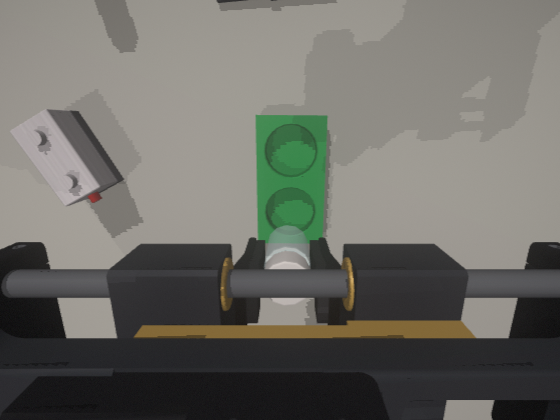

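```bash
python3 - <<'E'
from h import *
a=wrist_atz((291,150),.02);b=wrist_atz((290.5,211),.02);print(a,b,np.linalg.norm(a-b))
for u in [(256,115),(327,115)]: print(wrist_atz(u,.02))
# module top corners
for u in [(12,129),(50,111),(118,178),(69,206)]: print(wrist_atz(u,.04).round(4))
move([a[0],a[1],.08],-3.5)
im=cv2.imread('pics/w12.png');cv2.imwrite('pics/w12c.png',np.hstack([cv2.resize(im[95:255,220:360],None,fx=3.5,fy=3.5),cv2.resize(im[95:255,0:140],None,fx=3.5,fy=3.5)])[:600,:800] if 0 else cv2.resize(im[90:250,0:350],None,fx=2.28,fy=2.28))
E
```

```text
[ 0.56781165 -0.29154243  0.02      ] [ 0.56415668 -0.34779668  0.02      ] 0.05637285750198394
[ 0.53935933 -0.26004644  0.02      ]
[ 0.60049195 -0.26372433  0.02      ]
[ 0.3435 -0.2597  0.04  ]
[ 0.3778 -0.2479  0.04  ]
[ 0.4206 -0.3044  0.04  ]
[ 0.3732 -0.326   0.04  ]
tool shift mm [ 3.1 49.9 52.2] yaw change -0.1 -> turn about tool y 0.1 pose [ 0.5616 -0.3436  0.1298] [-89.9   0.   -3.4]
```

View pics/w12c.png

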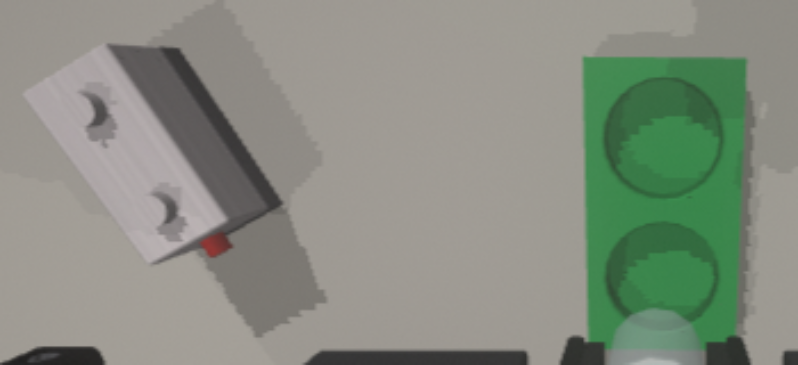

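Request:
carry_out:
  targets:
    - [[0,0,12],[0,0,0]]
    - [[1,5,20],[0,0,0]]
    - [[1,15,16],[0,0,0]]
    - [[0,20,5],[0,0,0]]
    - [[0,15,0],[0,0,0]]
    - [[0,8,0],[0,0,0]]
    - [[0,0,0],[0,0,0]]
    - [[0,0,0],[0,0,0]]

```text
time_s: 25.3
tool_pos: [0.5668, -0.2932, 0.0676]
tool_rot: [-90.0, -0.0, -3.6]
force: [-0.4, -0.2, -0.3]
grip_width: 0.0256
```

```bash
python3 - <<'E'
from h import *
move([.567,-.290,.034],-3.5)
im=env.read_camera("wrist"); cv2.imwrite("pics/w13.png",im[:,:,::-1])
E
```

```text
tool shift mm [-0.  33.6  3.2] yaw change 0.1 -> turn about tool y -0.1 pose [ 0.5668 -0.2932  0.0676] [-90.   -0.   -3.6]
```

View pics/w13.png

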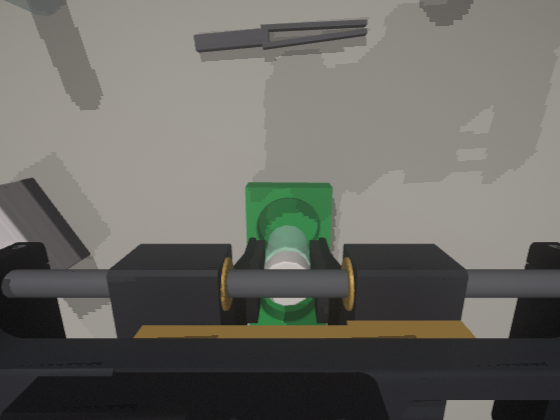

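Request:
carry_out:
  targets:
    - [[0,4,1],[0,0,0]]
    - [[0,7,1],[0,0,0]]
    - [[0,7,0],[0,0,0]]
    - [[0,6,0],[0,0,0]]
    - [[0,4,0],[0,0,0]]
    - [[0,3,0],[0,0,0]]
    - [[0,2,0],[0,0,0]]
    - [[0,0,0],[0,0,0]]
    - [[0,0,0],[0,0,0]]

```text
time_s: 26.25
tool_pos: [0.567, -0.2905, 0.0342]
tool_rot: [-90.0, -0.0, -3.5]
force: [0.5, 0.1, 0.4]
grip_width: 0.0253
```

Request:
carry_out:
  targets:
    - [[0,1,0],[0,0,0]]
    - [[0,0.7,0],[0,0,0]]
    - [[0,0,0],[0,0,0]]
    - [[0,0,0],[0,0,0]]

```text
time_s: 26.65
tool_pos: [0.5669, -0.2904, 0.0324]
tool_rot: [-90.0, -0.0, -3.5]
force: [-1.4, 0.3, -0.1]
grip_width: 0.0258
```

Request:
carry_out:
  targets:
    - [[0,0.8,0],[0,0,0]]
    - [[0,0,0],[0,0,0]]
    - [[0,0,0],[0,0,0]]

```text
time_s: 26.95
tool_pos: [0.5669, -0.2904, 0.0315]
tool_rot: [-90.0, -0.0, -3.5]
force: [-0.7, 0.4, -0.8]
grip_width: 0.0255
```

Request:
carry_out:
  targets:
    - [[0,0.8,0],[0,0,0]]
    - [[0,0,0],[0,0,0]]
    - [[0,0,0],[0,0,0]]

```text
time_s: 27.25
tool_pos: [0.5671, -0.2905, 0.0313]
tool_rot: [-90.0, -0.0, -3.5]
force: [-0.1, 0.7, 4.4]
grip_width: 0.026
```

Request:
carry_out:
  targets:
    - [[0,0,0],[0,0,0]]
    - [[0,0,0],[0,0,0]]
    - [[0,0,0],[0,0,0]]
    - [[0,0,0],[0,0,0]]
  jaw: 0.6

```text
time_s: 27.65
tool_pos: [0.5668, -0.2903, 0.0305]
tool_rot: [-90.0, 0.0, -3.5]
force: [-1.0, -0.5, -0.0]
grip_width: 0.0482
```

Request:
carry_out:
  targets:
    - [[0,-10,0],[0,0,0]]
    - [[0,-25,0],[0,0,0]]
    - [[0,-30,0],[0,0,0]]
    - [[0,-15,0],[0,0,0]]
    - [[0,0,0],[0,0,0]]

```text
time_s: 28.15
tool_pos: [0.5684, -0.2914, 0.1136]
tool_rot: [-90.1, -0.3, -3.5]
force: [0.2, -0.7, -0.3]
grip_width: 0.052
```

```bash
python3 - <<'E'
from h import *
move([.4155,-.124,.12],-3.5)
im=env.read_camera("wrist"); cv2.imwrite("pics/w14.png",im[:,:,::-1])
E
```

```text
tool shift mm [-162.9   -7.4  157.7] yaw change 0.0 -> turn about tool y -0.0 pose [ 0.5684 -0.2914  0.1136] [-90.1  -0.3  -3.5]
```

View pics/w14.png

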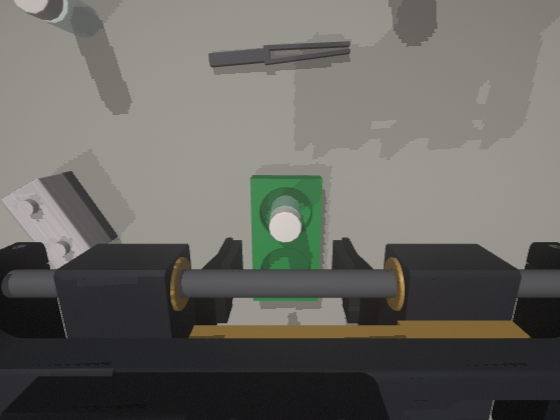

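Request:
carry_out:
  targets:
    - [[-12,0,11],[0,0,0]]
    - [[-24,0,23],[0,0,0]]
    - [[-30,0,29],[0,0,0]]
    - [[-30,0,29],[0,0,0]]
    - [[-28,0,28],[0,0,0]]
    - [[-23,0,22],[0,0,0]]
    - [[-13,0,13],[0,0,0]]
    - [[-1,8,1],[0,0,0]]
    - [[0,12,0],[0,0,0]]
    - [[0,10,0],[0,0,0]]
    - [[0,0,0],[0,0,0]]
    - [[0,0,0],[0,0,0]]

```text
time_s: 29.4
tool_pos: [0.4156, -0.1257, 0.0803]
tool_rot: [-90.1, 0.1, -3.6]
force: [-0.3, 0.1, -0.7]
grip_width: 0.0524
```

```bash
python3 - <<'E'
from h import *
cap('w15','white')
im=cv2.imread('pics/w15.png');cv2.imwrite('pics/w15c.png',cv2.resize(im[150:320,180:390],None,fx=3.5,fy=3.5))
E
```

```text
[270 225  35  34 931] [287.1 241.3] [ 0.415  -0.1267  0.055 ]
pose [ 0.4156 -0.1257  0.0803] [-90.1   0.1  -3.6] 0.05235124438906591
```

View pics/w15c.png

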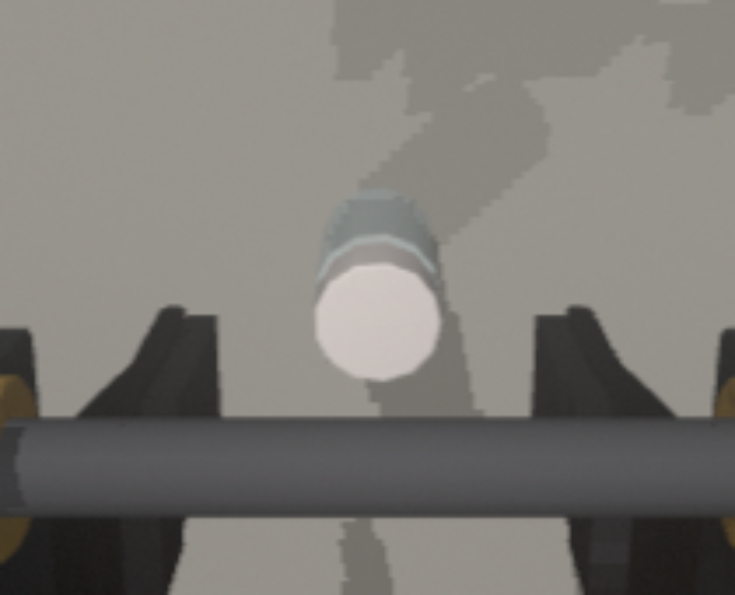

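Centred on the white cap. Descend 55 mm, grip and lift.

Request:
carry_out:
  targets:
    - [[0,15,-1],[0,0,0]]
    - [[0,18,0],[0,0,0]]
    - [[0,15,0],[0,0,0]]
    - [[0,6,0],[0,0,0]]
    - [[0,0,0],[0,0,0]]
    - [[0,0,0],[0,0,0]]

```text
time_s: 30.05
tool_pos: [0.4163, -0.1261, 0.0273]
tool_rot: [-90.0, -0.1, -3.5]
force: [-0.2, 0.3, -0.2]
grip_width: 0.0522
```

Request:
carry_out:
  targets:
    - [[0,0,0],[0,0,0]]
    - [[0,0,0],[0,0,0]]
    - [[0,0,0],[0,0,0]]
    - [[0,0,0],[0,0,0]]
    - [[0,0,0],[0,0,0]]
    - [[0,0,0],[0,0,0]]
  jaw: 0.1

```text
time_s: 30.65
tool_pos: [0.4159, -0.1257, 0.0269]
tool_rot: [-90.0, -0.0, -3.5]
force: [-0.0, 0.6, 2.3]
grip_width: 0.0255
```

Request:
carry_out:
  targets:
    - [[0,-5,0],[0,0,0]]
    - [[0,-12,0],[0,0,0]]
    - [[0,-18,0],[0,0,0]]
    - [[0,-25,0],[0,0,0]]
    - [[0,-25,0],[0,0,0]]
    - [[0,-15,0],[0,0,0]]
    - [[0,0,0],[0,0,0]]

```text
time_s: 31.35
tool_pos: [0.4173, -0.126, 0.1287]
tool_rot: [-89.9, -0.3, -3.5]
force: [0.3, 0.3, -1.6]
grip_width: 0.0255
```

```bash
python3 - <<'E'
from h import *
move([.564,-.346,.08],-3.5)
E
```

```text
tool shift mm [ 159.7   49.1 -210.6] yaw change 0.0 -> turn about tool y -0.0 pose [ 0.4173 -0.126   0.1287] [-89.9  -0.3  -3.5]
```

Request:
carry_out:
  targets:
    - [[8,0,-10],[0,0,0]]
    - [[18,0,-24],[0,0,0]]
    - [[26,0,-34],[0,0,0]]
    - [[28,0,-37],[0,0,0]]
    - [[28,0,-37],[0,0,0]]
    - [[24,0,-32],[0,0,0]]
    - [[17,0,-22],[0,0,0]]
    - [[9,2,-12],[0,0,0]]
    - [[2,12,-3],[0,0,0]]
    - [[0,20,0],[0,0,0]]
    - [[0,15,0],[0,0,0]]
    - [[0,0,0],[0,0,0]]

```text
time_s: 32.55
tool_pos: [0.5605, -0.3439, 0.0742]
tool_rot: [-89.8, 0.3, -3.5]
force: [0.0, 0.8, -0.7]
grip_width: 0.0259
```

Request:
carry_out:
  targets:
    - [[0,0,0],[0,0,0]]

```text
time_s: 32.65
tool_pos: [0.5621, -0.3454, 0.0773]
tool_rot: [-90.0, 0.1, -3.5]
force: [0.9, -0.8, 0.6]
grip_width: 0.0255
```

```bash
python3 - <<'E'
from h import *
move([.564,-.346,.034],-3.5)
im=env.read_camera("wrist"); cv2.imwrite("pics/w16.png",im[:,:,::-1])
E
```

```text
tool shift mm [ 1.9 43.3 -0.5] yaw change -0.0 -> turn about tool y 0.0 pose [ 0.5621 -0.3454  0.0773] [-90.    0.1  -3.5]
```

View pics/w16.png

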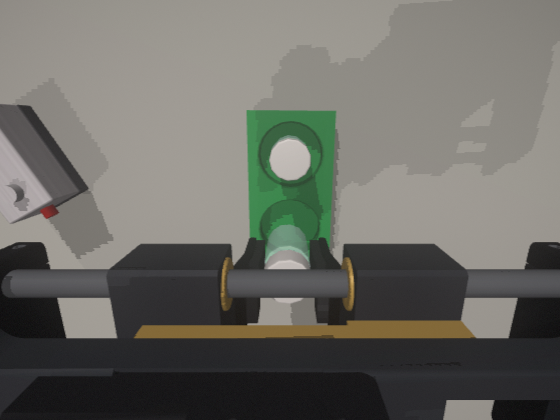

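Vial 1 stands in the far hole, and vial 2 is over the near hole.

Request:
carry_out:
  targets:
    - [[1,5,0],[0,0,0]]
    - [[0.5,8,0],[0,0,0]]
    - [[0,8,0],[0,0,0]]
    - [[0,8,0],[0,0,0]]
    - [[0,5,0],[0,0,0]]
    - [[0,4,0],[0,0,0]]
    - [[0,2,0],[0,0,0]]
    - [[0,1,0],[0,0,0]]
    - [[0,0,0],[0,0,0]]
    - [[0,0,0],[0,0,0]]

```text
time_s: 33.7
tool_pos: [0.5641, -0.3464, 0.037]
tool_rot: [-90.0, -0.0, -3.5]
force: [-0.3, 0.2, -0.2]
grip_width: 0.026
```

Request:
carry_out:
  targets:
    - [[0,1,0],[0,0,0]]
    - [[0,0,0],[0,0,0]]
    - [[0,0,0],[0,0,0]]

```text
time_s: 34.0
tool_pos: [0.564, -0.3463, 0.0358]
tool_rot: [-90.0, -0.0, -3.5]
force: [0.2, -0.5, 0.1]
grip_width: 0.0257
```

Request:
carry_out:
  targets:
    - [[0,1,0],[0,0,0]]
    - [[0,1,0],[0,0,0]]
    - [[0,0,0],[0,0,0]]
    - [[0,0,0],[0,0,0]]

```text
time_s: 34.4
tool_pos: [0.5639, -0.3463, 0.0337]
tool_rot: [-90.0, 0.0, -3.5]
force: [-0.1, -0.7, -0.8]
grip_width: 0.0256
```

Request:
carry_out:
  targets:
    - [[0,0.8,0],[0,0,0]]
    - [[0,0,0],[0,0,0]]
    - [[0,0,0],[0,0,0]]

```text
time_s: 34.7
tool_pos: [0.564, -0.3464, 0.0331]
tool_rot: [-90.0, -0.0, -3.5]
force: [0.4, -0.8, 1.1]
grip_width: 0.0254
```

Request:
carry_out:
  targets:
    - [[0,0.7,0],[0,0,0]]
    - [[0,0,0],[0,0,0]]
    - [[0,0,0],[0,0,0]]

```text
time_s: 35.0
tool_pos: [0.564, -0.3465, 0.033]
tool_rot: [-90.0, -0.0, -3.5]
force: [-0.6, 1.2, 6.6]
grip_width: 0.0262
```

Request:
carry_out:
  targets:
    - [[0,0,0],[0,0,0]]
    - [[0,0,0],[0,0,0]]
    - [[0,0,0],[0,0,0]]
    - [[0,0,0],[0,0,0]]
  jaw: 0.6

```text
time_s: 35.4
tool_pos: [0.5639, -0.3462, 0.0319]
tool_rot: [-90.0, 0.0, -3.5]
force: [0.2, -0.1, -0.4]
grip_width: 0.0484
```

Request:
carry_out:
  targets:
    - [[0,-10,0],[0,0,0]]
    - [[0,-25,0],[0,0,0]]
    - [[0,-30,0],[0,0,0]]
    - [[0,-25,0],[0,0,0]]
    - [[0,0,0],[0,-6.6,0]]
    - [[0,0,0],[0,-6.6,0]]
    - [[0,0,0],[0,-6.6,0]]
    - [[0,0,0],[0,-6.7,0]]
    - [[0,0,0],[0,0,0]]

```text
time_s: 36.3
tool_pos: [0.564, -0.3466, 0.1232]
tool_rot: [-90.0, -0.1, 23.0]
force: [0.5, -0.5, -0.4]
grip_width: 0.0524
```

```bash
python3 - <<'E'
from h import *
im=env.read_camera("wrist"); cv2.imwrite("pics/w17.png",im[:,:,::-1])
move([.405,-.363,.13],23)
E
```

```text
tool shift mm [-152.9   -7.2   46.6] yaw change 0.2 -> turn about tool y -0.2 pose [ 0.564  -0.3466  0.123 ] [-90.   -0.1  22.8]
```

View pics/w17.png

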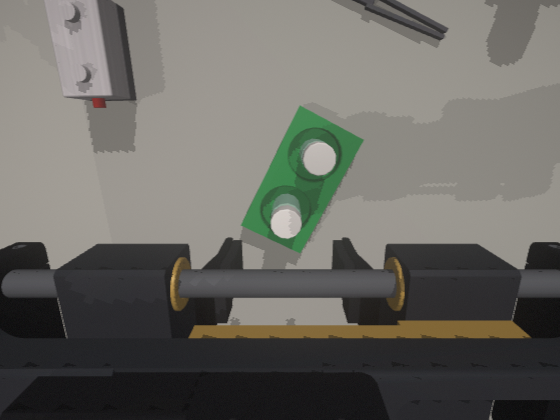

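Both vials stand upright in the green block. Next is the module. I approach with the fingers wide open.

Request:
carry_out:
  targets:
    - [[-15,0,5],[0,0,0]]
    - [[-30,0,9],[0,0,0]]
    - [[-36,0,11],[0,0,0]]
    - [[-36,0,11],[0,0,0]]
    - [[-25,0,7],[0,0,0]]
    - [[-11,0,3],[0,0,0]]
    - [[0,0,0],[0,0,0]]
    - [[0,0,0],[0,0,0]]
  jaw: 0.85

```text
time_s: 37.15
tool_pos: [0.4069, -0.3633, 0.1226]
tool_rot: [-90.0, -0.1, 23.0]
force: [0.2, 0.2, 0.1]
grip_width: 0.074
```

```bash
python3 - <<'E'
from h import *
o=env.get_obs()
im=env.read_camera("wrist"); cv2.imwrite("pics/w18.png",im[:,:,::-1]); print(o["tool_pos"],o["tool_rot"])
E
```

```text
[ 0.40688339 -0.36331948  0.12261258] [-9.00474919e+01 -7.47839103e-02  2.30095583e+01]
```

View pics/w18.png

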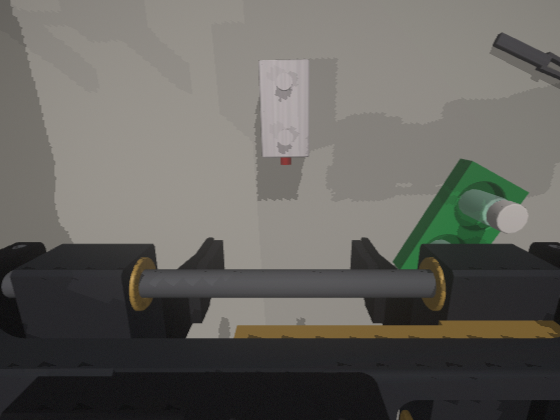

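```bash
python3 - <<'E'
from h import *
im=cv2.imread('pics/w18.png');cv2.imwrite('pics/w18c.png',cv2.resize(im[50:175,230:340],None,fx=4.5,fy=4.5))
E
```

```text
(no output)
```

View pics/w18c.png

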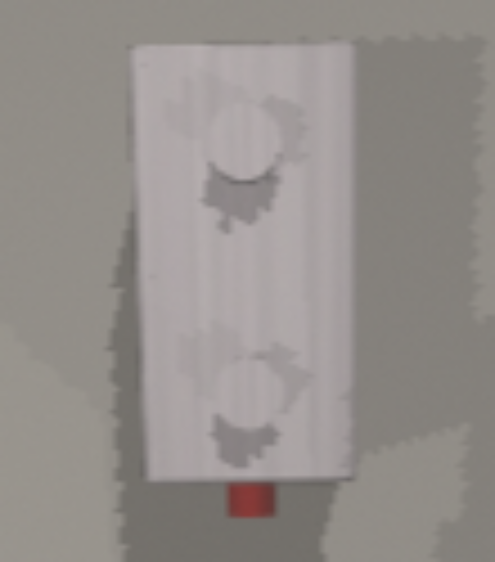

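```bash
python3 - <<'E'
from h import *
P=np.array([wrist_atz(np.array(u)/4.5+[230,50],.04)[:2] for u in [(135,45),(355,43),(352,477),(148,480)]])
m=P.mean(0);e=(P[3]+P[2]-P[0]-P[1])/2;f=(P[1]+P[2]-P[0]-P[3])/2
print(P.round(4),m,np.linalg.norm(e),np.linalg.norm(f),np.degrees(np.arctan2(e[1],e[0])),np.degrees(np.arctan2(f[1],f[0])))
move([m[0],m[1],.06],np.degrees(np.arctan2(f[1],f[0])))
E
```

```text
[[ 0.3416 -0.2606]
 [ 0.3748 -0.2461]
 [ 0.4033 -0.3109]
 [ 0.37   -0.3256]] [ 0.37239885 -0.28579653] 0.07085082903932088 0.03633060279170226 -66.34036644263422 23.726326431137768
tool shift mm [-1.6 62.4 84.9] yaw change 0.7 -> turn about tool y -0.7 pose [ 0.4071 -0.3632  0.1225] [-90.1  -0.   23.1]
```

Request:
carry_out:
  targets:
    - [[0,0,15],[0,-0.6,0]]
    - [[-1,5,27],[0,0,0]]
    - [[-0.6,15,25],[0,0,0]]
    - [[0,20,13],[0,0,0]]
    - [[0,10,5],[0,0,0]]
    - [[0,0,0],[0,0,0]]
    - [[0,0,0],[0,0,0]]

```text
time_s: 37.9
tool_pos: [0.3708, -0.2875, 0.0729]
tool_rot: [-90.1, 0.0, 23.6]
force: [0.1, 0.1, 0.1]
grip_width: 0.074
```

```bash
python3 - <<'E'
from h import *
im=env.read_camera("wrist"); cv2.imwrite("pics/w19.png",im[:,:,::-1])
move([.3724,-.2858,.012],23.5)
E
```

```text
tool shift mm [ 2.3 61.1  1.4] yaw change -0.0 -> turn about tool y 0.0 pose [ 0.3708 -0.2878  0.0731] [-90.1   0.   23.5]
```

View pics/w19.png

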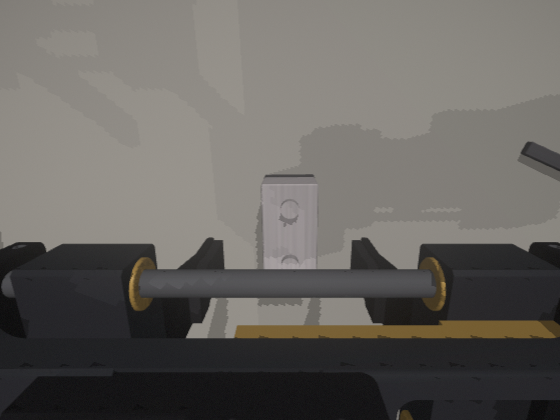

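Request:
carry_out:
  targets:
    - [[1,10,1],[0,0,0]]
    - [[1,18,0],[0,0,0]]
    - [[0,18,0],[0,0,0]]
    - [[0,11,0],[0,0,0]]
    - [[0,4,0],[0,0,0]]
    - [[0,0,0],[0,0,0]]
    - [[0,0,0],[0,0,0]]

```text
time_s: 38.65
tool_pos: [0.3716, -0.2852, 0.0116]
tool_rot: [-90.0, -0.0, 23.6]
force: [-0.0, 0.8, -0.2]
grip_width: 0.0738
```

Request:
carry_out:
  targets:
    - [[0,0,0],[0,0,0]]
    - [[0,0,0],[0,0,0]]
    - [[0,0,0],[0,0,0]]
    - [[0,0,0],[0,0,0]]
    - [[0,0,0],[0,0,0]]
    - [[0,0,0],[0,0,0]]
    - [[0,0,0],[0,0,0]]
  jaw: 0.2
  squeeze: 35

```text
time_s: 39.35
tool_pos: [0.3714, -0.2846, 0.0113]
tool_rot: [-90.0, -0.0, 23.6]
force: [-1.0, -0.0, 0.7]
grip_width: 0.0377
```

Request:
carry_out:
  targets:
    - [[0,-4,0],[0,0,0]]
    - [[0,-8,0],[0,0,0]]
    - [[0,-14,0],[0,0,0]]
    - [[0,-20,0],[0,0,0]]
    - [[0,-25,0],[0,0,0]]
    - [[0,-25,0],[0,0,0]]
    - [[0,-14,0],[0,0,0]]
    - [[0,0,0],[0,0,0]]
    - [[0,0,0],[0,0,0]]

```text
time_s: 40.25
tool_pos: [0.371, -0.2843, 0.1209]
tool_rot: [-90.0, -0.0, 23.6]
force: [-0.1, -0.0, -3.9]
grip_width: 0.0379
```

```bash
python3 - <<'E'
from h import *
im=env.read_camera("wrist"); cv2.imwrite("pics/w20.png",im[:,:,::-1])
o=env.get_obs(); print(o["qpos"],o["grip_width"])
move([.558,.363,.13],73)
E
```

```text
[-27.13467066  -1.71318718  61.60942207 117.16825202   1.66864822
  63.7376344   57.30100962] 0.03757384129837418
tool shift mm [430.7  -9.1 518.2] yaw change 49.4 -> turn about tool y -49.4 pose [ 0.3705 -0.2842  0.1204] [-89.9   0.   23.6]
```

View pics/w20.png

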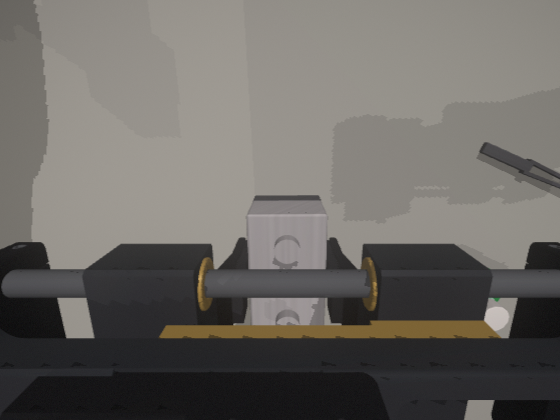

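Request:
carry_out:
  targets:
    - [[9,0,7],[0,0,0]]
    - [[20,-1,15],[0,0,0]]
    - [[28,-1,21],[0,0,0]]
    - [[32,-2,25],[0,0,0]]
    - [[32,-2,25],[0,0,0]]
    - [[32,-2,25],[0,0,0]]
    - [[28,-1,21],[0,0,0]]
    - [[20,-1,15],[0,0,0]]
    - [[10,0,8],[0,0,0]]
    - [[2,0,0],[0,0,0]]
    - [[0,0,0],[0,0,0]]

```text
time_s: 41.4
tool_pos: [0.501, -0.0528, 0.1308]
tool_rot: [-90.0, 0.1, 23.5]
force: [0.4, -0.6, -2.3]
grip_width: 0.0377
```

Request:
carry_out:
  targets:
    - [[0,0,0],[0,-3,0]]
    - [[0,0,0],[0,-6,0]]
    - [[0,0,0],[0,-7,0]]
    - [[0,0,0],[0,-7,0]]
    - [[0,0,0],[0,-7,0]]
    - [[0,0,0],[0,-7,0]]
    - [[0,0,0],[0,-6,0]]
    - [[0,0,0],[0,-4,0]]
    - [[0,0,0],[0,-2.4,0]]
    - [[0,0,0],[0,0,0]]

```text
time_s: 42.4
tool_pos: [0.5008, -0.0532, 0.1313]
tool_rot: [-90.0, 0.0, 72.8]
force: [0.3, -0.2, -3.4]
grip_width: 0.0381
```

```bash
python3 - <<'E'
from h import *
o=env.get_obs(); print(o["qpos"],o["grip_width"])
move([.558,.363,.13],73)
u=np.array([np.cos(np.radians(73)),np.sin(np.radians(73))]); z=np.array([-u[1],u[0]])
v=np.array([.558,.363])-.11*z; print(v,np.hypot(*v)); move([*v,.14],73)
E
```

```text
[-38.14753205   4.70218576  43.37731241 111.56135917  -3.557566
  65.07622974  79.41626855] 0.038133096776678005
tool shift mm [414.5   1.3  68.6] yaw change 0.2 -> turn about tool y -0.2 pose [ 0.5008 -0.0532  0.1313] [-90.    0.   72.8]
[0.66319352 0.33083911] 0.741134378842909
tool shift mm [414.9  -8.8 -41.4] yaw change 0.2 -> turn about tool y -0.2 pose [ 0.5008 -0.0532  0.1313] [-90.    0.   72.8]
```

Request:
carry_out:
  targets:
    - [[12,0,-1],[0,0,0]]
    - [[27,-1,-3],[0,0,0]]
    - [[38,-1,-4],[0,0,0]]
    - [[43,-1,-4],[0,0,0]]
    - [[43,-1,-4],[0,0,0]]
    - [[43,-1,-4],[0,0,0]]
    - [[43,-1,-4],[0,0,0]]
    - [[43,-1,-4],[0,0,0]]
    - [[43,-1,-4],[0,0,0]]
    - [[37,-1,-4],[0,0,0]]
    - [[26,0,-3],[0,0,0]]
    - [[13,0,-2],[0,0,0]]

```text
time_s: 43.6
tool_pos: [0.6605, 0.3351, 0.1388]
tool_rot: [-89.9, -0.1, 73.2]
force: [-0.1, 0.2, -4.2]
grip_width: 0.0379
```

Request:
carry_out:
  targets:
    - [[4,0,0],[0,0,0]]
    - [[0,0,0],[0,0,0]]
    - [[0,0,0],[0,0,0]]

```text
time_s: 43.9
tool_pos: [0.6622, 0.3324, 0.1401]
tool_rot: [-90.0, 0.1, 72.9]
force: [0.6, -0.4, -3.4]
grip_width: 0.0382
```

```bash
python3 - <<'E'
from h import *
move([.558,.363,.13],73)
im=env.read_camera("wrist"); cv2.imwrite("pics/w21.png",im[:,:,::-1])
E
```

```text
tool shift mm [ -1.4  10.1 108.6] yaw change 0.1 -> turn about tool y -0.1 pose [0.6622 0.3324 0.1401] [-90.    0.1  72.9]
```

View pics/w21.png

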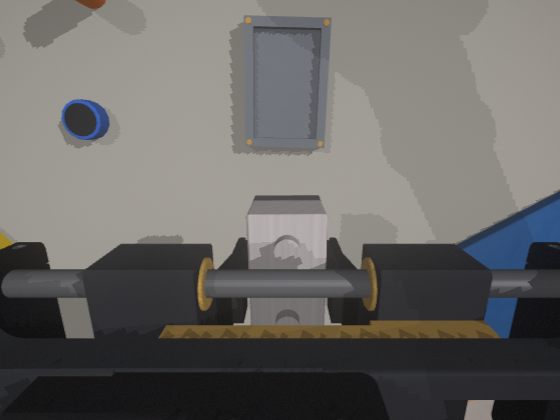

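```bash
python3 - <<'E'
from h import *
im=cv2.imread('pics/w21.png');cv2.imwrite('pics/w21c.png',cv2.resize(im[5:165,230:345],None,fx=3.6,fy=3.6))
P=np.array([wrist_atz(u,.014)[:2] for u in [(244,17),(330,19),(325,148),(245,145)]])
m=P.mean(0);e=(P[3]+P[2]-P[0]-P[1])/2;f=(P[1]+P[2]-P[0]-P[3])/2
print(P.round(4),m,np.linalg.norm(e),np.linalg.norm(f),np.degrees(np.arctan2(e[1],e[0])),np.degrees(np.arctan2(f[1],f[0])))
E
```

```text
[[0.4977 0.3455]
 [0.5205 0.4145]
 [0.6228 0.3824]
 [0.598  0.3114]] [0.55973469 0.36344879] 0.10661645294744462 0.07393475102545409 -18.12365696570203 71.21715205516543
```

View pics/w21c.png

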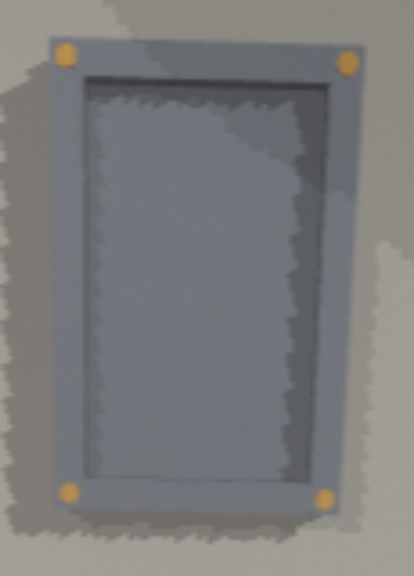

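Request:
carry_out:
  targets:
    - [[0,0,15],[0,1.3,0]]
    - [[0,0,27],[0,0,0]]
    - [[0,0,30],[0,0,0]]
    - [[0,6,22],[0,0,0]]
    - [[0,15,12],[0,0,0]]
    - [[0,20,2],[0,0,0]]
    - [[0,20,0],[0,0,0]]
    - [[0,12,0],[0,0,0]]
    - [[0,0,0],[0,0,0]]
    - [[0,0,0],[0,0,0]]

```text
time_s: 44.95
tool_pos: [0.5603, 0.367, 0.068]
tool_rot: [-90.0, -0.0, 71.6]
force: [1.1, -0.7, -3.3]
grip_width: 0.0377
```

```bash
python3 - <<'E'
from h import *
move([.5597,.3635,.022],71.7)
im=env.read_camera("wrist"); cv2.imwrite("pics/w22.png",im[:,:,::-1])
im=env.read_camera("scene"); cv2.imwrite("pics/s22.png",im[:,:,::-1])
E
```

```text
tool shift mm [-3.5 46.  -0.5] yaw change 0.1 -> turn about tool y -0.1 pose [0.5603 0.367  0.068 ] [-90.   -0.   71.6]
```

View pics/w22.png

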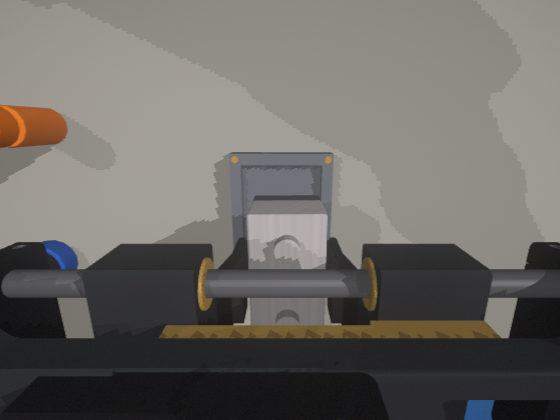

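Request:
carry_out:
  targets:
    - [[-1.5,4,0],[0,0,0]]
    - [[-1.5,8,0],[0,0,0]]
    - [[-0.5,9,0],[0,0,0]]
    - [[0,9,0],[0,0,0]]
    - [[0,6,0],[0,0,0]]
    - [[0,4,0],[0,0,0]]
    - [[0,3,0],[0,0,0]]
    - [[0,1.5,0],[0,0,0]]
    - [[0,0,0],[0,0,0]]
    - [[0,0,0],[0,0,0]]

```text
time_s: 46.05
tool_pos: [0.5588, 0.3642, 0.0231]
tool_rot: [-90.0, -0.0, 71.7]
force: [-0.1, 0.1, -3.4]
grip_width: 0.0378
```

Request:
carry_out:
  targets:
    - [[0,1,0],[0,0,0]]
    - [[0,0,0],[0,0,0]]
    - [[0,0,0],[0,0,0]]

```text
time_s: 46.35
tool_pos: [0.5586, 0.3642, 0.0219]
tool_rot: [-90.0, -0.0, 71.7]
force: [-0.2, -0.6, -2.6]
grip_width: 0.0377
```

Request:
carry_out:
  targets:
    - [[0,1,0],[0,0,0]]
    - [[0,0.8,0],[0,0,0]]
    - [[0,0,0],[0,0,0]]
    - [[0,0,0],[0,0,0]]

```text
time_s: 46.75
tool_pos: [0.5586, 0.3641, 0.0199]
tool_rot: [-90.0, -0.0, 71.7]
force: [-0.2, -0.2, -3.4]
grip_width: 0.0376
```

Request:
carry_out:
  targets:
    - [[0,0.8,0],[0,0,0]]
    - [[0,0,0],[0,0,0]]
    - [[0,0,0],[0,0,0]]

```text
time_s: 47.05
tool_pos: [0.5588, 0.3642, 0.0194]
tool_rot: [-90.0, -0.0, 71.7]
force: [-0.0, -0.5, -1.5]
grip_width: 0.0375
```

Request:
carry_out:
  targets:
    - [[0,0.5,0],[0,0,0]]
    - [[0,0,0],[0,0,0]]
    - [[0,0,0],[0,0,0]]

```text
time_s: 47.35
tool_pos: [0.5587, 0.3642, 0.0194]
tool_rot: [-90.0, -0.0, 71.7]
force: [-2.2, -1.9, 4.5]
grip_width: 0.038
```

Module seated: contact came at the expected height. Release, rise, and check everything.

Request:
carry_out:
  targets:
    - [[0,0,0],[0,0,0]]
    - [[0,0,0],[0,0,0]]
    - [[0,0,0],[0,0,0]]
    - [[0,0,0],[0,0,0]]
  jaw: 0.7

```text
time_s: 47.75
tool_pos: [0.5587, 0.3642, 0.0186]
tool_rot: [-90.0, -0.0, 71.7]
force: [0.2, -0.2, -1.2]
grip_width: 0.0584
```

Request:
carry_out:
  targets:
    - [[0,-10,0],[0,0,0]]
    - [[0,-25,0],[0,0,0]]
    - [[0,-30,0],[0,0,0]]
    - [[0,-35,0],[0,0,0]]
    - [[0,-20,0],[0,0,0]]
    - [[0,0,-30],[0,0,0]]
    - [[0,0,-30],[0,0,0]]
    - [[0,0,-20],[0,0,0]]
    - [[0,0,0],[0,0,0]]
    - [[0,0,0],[0,0,0]]

```text
time_s: 48.75
tool_pos: [0.6344, 0.3388, 0.1389]
tool_rot: [-90.0, -0.0, 71.6]
force: [-0.5, 0.6, -0.2]
grip_width: 0.0607
```

```bash
python3 - <<'E'
from h import *
for n in ("wrist","scene","top"):
    im=env.read_camera(n); cv2.imwrite(f"pics/{n[0]}23.png",im[:,:,::-1])
E
```

```text
(no output)
```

View pics/w23.png

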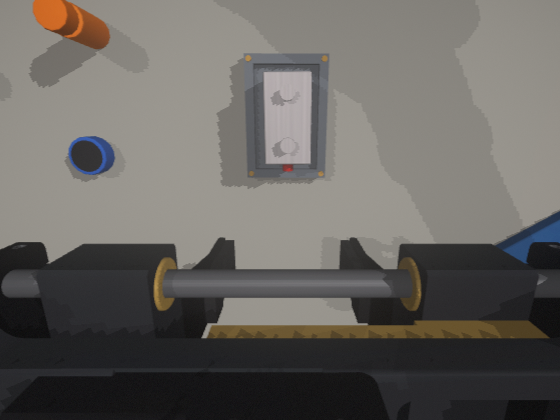

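View pics/s23.png

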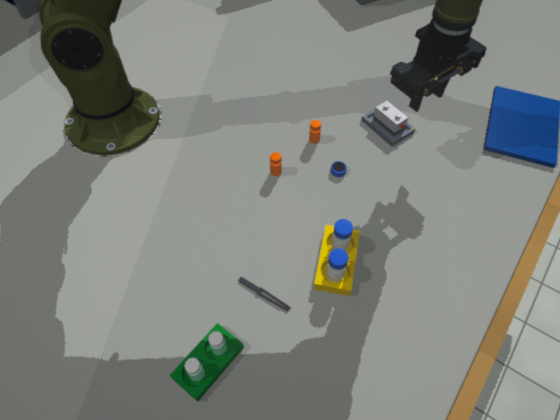

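View pics/t23.png

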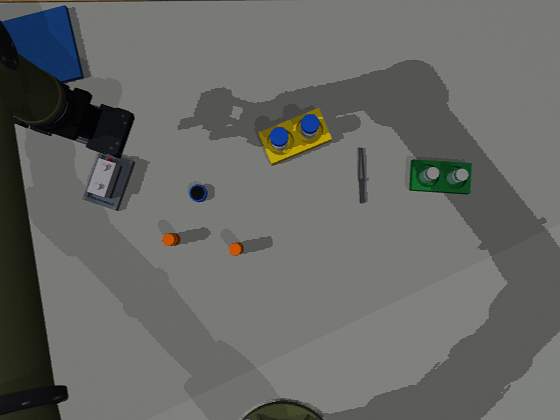

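```bash
python3 - <<'E'
from h import *
m=np.mean([wrist_atz(u,.048)[:2] for u in [(263,71),(311,71),(311,164),(265,164)]],0)
c=np.mean([wrist_atz(u,.014)[:2] for u in [(245,54),(329,54),(325,178),(247,178)]],0)
d=m-c;a=np.radians(-18.3);print("module in cradle frame mm",(1000*np.array([d@[np.cos(a),np.sin(a)],d@[-np.sin(a),np.cos(a)]])).round(1))
a=cv2.imread('pics/t0.png') if 0 else cv2.imread('pics/top0.png');b=cv2.imread('pics/t23.png')
print("tweezers/cap diff", cv2.absdiff(a,b)[145:205,355:370].mean(), cv2.absdiff(a,b)[182:204,186:210].mean())
o=env.get_obs();print(o["time_s"],o["joint_velocities"].round(2))
E
```

```text
module in cradle frame mm [0.6 0.9]
tweezers/cap diff 1.2807407407407407 1.317550505050505
48.9 [-0.12 -0.01  0.01 -0.07  0.08 -0.05  0.07]
```

```bash
python3 -c "
from h import *
print(env.sign_off())"
```

```text
the job is handed in; nothing more can be done
None
```

The bench is tidied and the job is handed in at about 49 s of the allowed 128 s. Both blue-capped tubes stand in the yellow rack and both white-capped vials in the green block. The steel module lies flat in the cradle. Each piece was lowered to light contact (4–7 N) before release.

- **Last checks:** The final pictures from all three cameras show everything standing upright or lying flat and released, with the gripper clear. The module sits about 1 mm from the cradle centre. The tweezers, loose cap and both orange look-alikes appear unmoved. sign_off gave no verdict.
- **Disagreement:** The top and scene cameras placed things about 6 mm too far towards −y compared with the wrist camera and the gripper. I used the wrist camera for the final alignment. No check failed.

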